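# Pack the coated glass plates into the drying box and start the timer

## Robot

A 6-joint arm with a two-finger parallel gripper is mounted at the origin on the work surface. World frame = base frame: x ahead of the robot, y to its left, z up, the work surface at z = 0. Lengths are in m, angles in rad, forces in N, time in s.
With the tool pointing down it reaches from about 0.3 to 0.775 m from the base axis. Payload 14.6 kg.
Tool frame: the origin (TCP) lies midway between the tips of the shut fingers; the grasp point (between the pads) lies 19 mm behind it (ctrl.grip_depth is the distance from the TCP to the grasp point, in m); z points along the fingers, x is the direction in which the jaws open and shut, and the axes are right-handed (so a half turn about z gives the same grasp; the last joint's range is limited). The gripper opens to 94 mm and grips with 3 to 60 N. Pads are 16 mm wide; open, the fingers measure 119 mm over their backs; the gripper's body (75 mm by 177 mm) begins 78 mm behind the grasp point.
Start: joints at [1.098, 0.3, 1.521, -0, 1.321, -0.067], TCP at [0.217, 0.505, 0.205] pointing down, gripper open.
Joint ranges: [-3.03, 3.03], [-0.79, 2.21], [0.23, 2.52], [-1.04, 4.18], [0, 3.07], [-2.55, 2.55]. Speed limits (rad/s): [2.22, 2.22, 2.57, 3.14, 3.14, 3.14].

## Interface

Orientations are given as [roll, pitch, yaw] about the fixed x, y, z axes, in that order (R = Rz(yaw) Ry(pitch) Rx(roll)).
In Python, from station import ctrl gives the robot as it stands.
- The arm moves only by the tool play_rows, never from a script. Its argument "steps" is a list that holds one entry, the list of rows, each a list of 7 numbers: the shift along the tool's x, y, z in cm, then the turn, a rotation vector about the tool's x, y, z in rad, then the opening, from 0 (shut) to 1 (fully open). In form: [[[x, y, z, ax, ay, az, hand], ...]]. A call has 1 to 20 rows; each row is the pose to reach, as a shift and turn from the pose measured when the call began, along the tool's axes at that moment; what a row does not reach only later rows make up. A row lasts 1/12 s, in which the tool goes at most 41.7 mm and 7.16 degrees, less where a joint would pass 70% of its speed; a pose out of reach is approached as far as the arm can. A call with a gripper value outside its range is refused whole. The fingers move at their own pace and stop on an object; "force" is the grip in N (left out, the last holds). Time passes only in rows, so rows that repeat a pose let the fingers close. It gives the time, the measured TCP pose, the force and the opening at its end, in the units of the state.
- ctrl.get_obs(): the state, without advancing time (a new reading comes with each control period).
- ctrl.camera(name): name is "scene" or "side" or "wrist"; returns a dict with "frame" (420x560x3 uint8, blue, green, red), "fovy" (degrees; the focal length in pixels is half the picture's height over the tangent of half this angle, whatever the lens; pixels are square), "cx", "cy" (the principal point, pixels), "D" ([k1, k2, p1, p2, k3] as OpenCV has them; the pictures are not rectified), "world_to_cam" (4x4, takes a point from world to camera coordinates). Camera axes: x right, y up, looking along -z (the intrinsics and any distortion apply to the point x, -y, -z); pixel columns grow to the right and rows downward; lengths in m; the calibration is good to about 2 mm. A picture is of the moment at which its call begins. There is no depth.
- ctrl.hand_in(): hands the job in, once; it reports no verdict.
The state is a dict: "time_s": time; "qpos": joint angles; "joint_vel": joint speeds; "tau": joint torques, N m; "ee_pos": TCP position; "eef_rot": TCP orientation; "force": force on the tool from outside, world axes, zero at the start; "moment": the same for the moment, N m; "grip_width": finger opening in m.
Only numpy, scipy, OpenCV 4.12 (cv2) and the standard library are available. Lean on these libraries where they do the work, as an engineer would, in place of code of your own. Each camera call takes 0.05 s, during which the arm holds its last target. There are 200 camera calls.

## Task

Tip the drying box, which stands on end, over onto its back on the stone slab, so that its open side faces up. Then bring every glass plate from the grey riser and lay it flat inside the box: the plates lie in shallow grooves and cannot be gripped there, so slide each one out past the edge of the riser to get a grip on it. When all the plates are in, press the timer's plunger down to its stop and let it come up again; leave the bottle, the beaker and the blue tip box standing where they are.

Things in the scene. Friction and masses are not known exactly. Their poses are not given: they have to be found in the camera images.
- plate1: White-coated glass plate, 140 mm (its x) by 46 mm (its y) by 3 mm thick, 50 g, all plates alike; lies flat in one of the grooves of the riser at the start, where no finger fits beside it; within the groove it slides freely. Origin at the centre of its underside. May be absent (None).
- plate2: White-coated glass plate, 140 mm (its x) by 46 mm (its y) by 3 mm thick, 50 g, all plates alike; lies flat in one of the grooves of the riser at the start, where no finger fits beside it; within the groove it slides freely. Origin at the centre of its underside. May be absent (None).
- plate3: White-coated glass plate, 140 mm (its x) by 46 mm (its y) by 3 mm thick, 50 g, all plates alike; lies flat in one of the grooves of the riser at the start, where no finger fits beside it; within the groove it slides freely. Origin at the centre of its underside. May be absent (None).
- plate4: White-coated glass plate, 140 mm (its x) by 46 mm (its y) by 3 mm thick, 50 g, all plates alike; lies flat in one of the grooves of the riser at the start, where no finger fits beside it; within the groove it slides freely. Origin at the centre of its underside. May be absent (None).
- riser: Fixed bench riser, left or right, turned by up to 0.1 rad. Grey top 200 mm (x) by 290 mm (y), 12 mm thick, 70 mm above the bench; near edge at its x = -100 mm, open below but for 12 mm legs at y = +-130 mm. Ribs along x, 4 mm high, 8 mm wide, leave four 54 mm wide grooves, open at both ends, with middles at y = -93, -31, 31, 93 mm. Origin: centre of its footprint, on the bench.
- slab: Fixed stone slab 220 x 220 mm, 10 mm thick, flat on the bench on the side opposite the riser. Origin at the centre of its underside; turned by up to about 0.1 rad from the world. Its near edge, 110 mm to its -x, is the stop for the foot of the box.
- box: Open plastic drying box, 0.35 kg, stood on end just in front (-x) of the slab's near edge, with its open side facing about towards the robot. Origin at the centre of the end it stands on; its z runs along its length (up at the start), its -x points out of the open side. Outer size 70 mm (x) by 150 mm (y) by 200 mm (z), walls 5 mm; so inside 140 mm wide, 190 mm long, 65 mm deep. Tipped towards +x it comes to rest on its closed back (its x pointing down) on the slab.
- box_middle (a point): Centre of the box's inner back panel (the inner floor once the box lies on its back): 100 mm along the box's z and 30 mm along its x from its origin.
- timer: Loose white bench timer, 0.7 kg, housing 100 mm (x) by 70 mm (y) by 45 mm high, with a round black plunger head on top; stands between the riser and the slab. Origin at the centre of its underside.
- plunger_top (a point): Centre of the top face of the timer's plunger head (36 mm across), 71 mm above the bench when up; 18 mm along the timer's x from its middle.
- plunger (a joint): Travel of the timer's spring plunger: 0 up, 0.010 m fully down at its stop; needs about 2 N to start moving and 7 N at the stop. Springs back by itself.
- bottle: Brown glass reagent bottle, 70 mm across and about 150 mm tall, at the far side. Leave it alone. Origin at its underside.
- beaker: Open glass beaker, 80 mm across, 100 mm tall, at the far side. Leave it alone. Origin at its underside.
- tip_box: Closed blue box of pipette tips, 85 x 125 x 60 mm, at the far side. Leave it alone. Origin at its underside.

How it is judged:
On the way, in this order (a step that is already met when the one before it is completed fails the run):
1. the box lies on its back on the slab, open side up (angle between box's own x axis and vertical above 3.04 rad and height (world z) of box above 0.03 m and x of box_middle in the frame of slab between -0.1 and 0.1 m and y of box_middle in the frame of slab between -0.1 and 0.1 m and linear speed of box below 0.03 m/s), for 0.2 s.
2. every plate lies flat inside the box, let go (all of step 1 and x of plate1 in the frame of box between 0 and 0.04 m and y of plate1 in the frame of box between -0.06 and 0.06 m and z of plate1 in the frame of box between 0.05 and 0.15 m and angle between the z axis of each of plate1, plate2, plate3, plate4 and the x axis of box, either way round below 0.25 rad and linear speed of each of plate1, plate2, plate3, plate4 below 0.03 m/s and x of plate2 in the frame of box between 0 and 0.04 m and y of plate2 in the frame of box between -0.06 and 0.06 m and z of plate2 in the frame of box between 0.05 and 0.15 m and x of plate3 in the frame of box between 0 and 0.04 m and y of plate3 in the frame of box between -0.06 and 0.06 m and z of plate3 in the frame of box between 0.05 and 0.15 m and x of plate4 in the frame of box between 0 and 0.04 m and y of plate4 in the frame of box between -0.06 and 0.06 m and z of plate4 in the frame of box between 0.05 and 0.15 m and contact force between each of plate1, plate2, plate3, plate4 and the fingers below 0.2 N), for 0.2 s.
3. the timer's plunger is pressed down to its stop (value of joint plunger above 0.009 m), for 0.1 s.
At the end, for the whole second after the job is handed in: The box lies on its back on the slab (within 0.1 rad, middles within 100 mm along each side), every plate in it, flat within 0.25 rad and below half its depth, all at rest; the plunger, pressed to its stop after the last plate, is up again within 2 mm and the timer upright (all of step 1 and x of plate1 in the frame of box between 0 and 0.04 m and y of plate1 in the frame of box between -0.06 and 0.06 m and z of plate1 in the frame of box between 0.05 and 0.15 m and angle between the z axis of each of plate1, plate2, plate3, plate4 and the x axis of box, either way round below 0.25 rad and linear speed of each of plate1, plate2, plate3, plate4 below 0.03 m/s and x of plate2 in the frame of box between 0 and 0.04 m and y of plate2 in the frame of box between -0.06 and 0.06 m and z of plate2 in the frame of box between 0.05 and 0.15 m and x of plate3 in the frame of box between 0 and 0.04 m and y of plate3 in the frame of box between -0.06 and 0.06 m and z of plate3 in the frame of box between 0.05 and 0.15 m and x of plate4 in the frame of box between 0 and 0.04 m and y of plate4 in the frame of box between -0.06 and 0.06 m and z of plate4 in the frame of box between 0.05 and 0.15 m and value of joint plunger below 0.002 m and angle between timer's own z axis and vertical below 0.1 rad); the robot touches nothing.
It fails at once if the bottle was moved more than 40 mm or knocked over (distance of bottle from where it was at the start of the episode above 0.04 m or angle between bottle's own z axis and vertical above 0.4 rad).
It fails at once if the beaker was moved more than 40 mm or knocked over (distance of beaker from where it was at the start of the episode above 0.04 m or angle between beaker's own z axis and vertical above 0.4 rad).
It fails at once if the tip box was moved more than 40 mm or knocked over (distance of tip_box from where it was at the start of the episode above 0.04 m or angle between tip_box's own z axis and vertical above 0.4 rad).
Of plate1, plate2, plate3, plate4 only 2 to 4 are there at a start; the rules pass over those that are not, and their reading is None.
At some moment in a run one of plate1, plate2, plate3, plate4, timer may be knocked a few centimetres aside while the robot is not near it.
It also fails if it takes over 210 s, if anything falls off the work surface, if the arm or the gripper's body presses on something with over 40 N, if the wrist force passes 120 N, or if a joint passes its speed limit or range.

## Working session

There is one attempt and no reset: what is moved stays moved. The work goes in short steps, Python scripts to look and compute and a tool call to move; the robot and the scene stay as the last step left them, time stands still between calls to the robot, and variables do not carry over. Pictures are saved under pics/ and viewed, about 12 in all and at most 16, crops included, and the job is handed in when it is done.

Besides the shell and the picture viewer there is one more tool, called after "Request:" as a command line: name --argument value ..., lists and objects as JSON in quotes. play_rows: Moves the arm, as the interface text tells. Its arguments: {"type":"object","properties":{"steps":{"type":"array"},"force":{"type":"number"}},"required":["steps"]}

```bash
ls; mkdir -p pics; cat > h.py <<'E'
import numpy as np, cv2
from scipy.spatial.transform import Rotation as R
from station import ctrl
def cam(n):
    c=ctrl.camera(n); f=210/np.tan(np.radians(c["fovy"])/2)
    c["K"]=np.array([[f,0,c["cx"]],[0,f,c["cy"]],[0,0,1.]]); c["D"]=np.array(c["D"],float); c["T"]=np.array(c["world_to_cam"]); return c
def ray(c,uv):
    p=cv2.undistortPoints(np.array(uv,float).reshape(-1,1,2),c["K"],c["D"]).reshape(-1,2)
    d=np.c_[p[:,0],-p[:,1],-np.ones(len(p))]; T=c["T"]
    return -T[:3,:3].T@T[:3,3], d@T[:3,:3]
def onz(c,uv,z):
    o,d=ray(c,uv); z=np.broadcast_to(z,(len(d),)); return o+d*((z-o[2])/d[:,2])[:,None]
def proj(c,P):
    T=c["T"]; q=np.array(P,float).reshape(-1,3)@T[:3,:3].T+T[:3,3]; q=q*[1,-1,-1]
    return cv2.projectPoints(q.reshape(-1,1,3),np.zeros(3),np.zeros(3),c["K"],c["D"])[0].reshape(-1,2)
def tri(c1,u1,c2,u2):
    o1,d1=ray(c1,[u1]);o2,d2=ray(c2,[u2]);A=np.stack([d1[0],-d2[0]],1)
    s=np.linalg.lstsq(A,o2-o1,rcond=None)[0];a=o1+d1[0]*s[0];b=o2+d2[0]*s[1];return (a+b)/2,np.linalg.norm(a-b)
def rot(o):
    e=np.array(o["eef_rot"]); return R.from_euler('xyz',e).as_matrix() if e.size==3 else e.reshape(3,3)
def go(p,yaw=None,Rt=None):
    o=ctrl.get_obs();M=rot(o); d=M.T@(np.array(p)-o["ee_pos"])*100
    out=[d]
    if Rt is not None: out.append(R.from_matrix(M.T@Rt).as_rotvec())
    print("shift cm",np.round(d,2),"rot",*[np.round(x,3) for x in out[1:]])
E
python3 - <<'E'
from h import *
o=ctrl.get_obs(); print({k:np.round(v,3) for k,v in o.items()},ctrl.grip_depth)
for n in("scene","side","wrist"):
    c=cam(n);cv2.imwrite(f"pics/{n}0.png",c["frame"]);print(n,c["fovy"],c["D"],np.round(-c["T"][:3,:3].T@c["T"][:3,3],3),np.round(-c["T"][2,:3],2))
E
```

```text
pics
{'time_s': np.float64(0.0), 'qpos': array([ 1.098,  0.3  ,  1.522,  0.   ,  1.321, -0.067]), 'joint_vel': array([-0.001,  0.001,  0.001,  0.001,  0.002, -0.   ]), 'tau': array([ 0.0000e+00, -5.3181e+01, -3.5272e+01,  7.1000e-02,  2.5000e-02,
       -0.0000e+00]), 'ee_pos': array([0.217, 0.505, 0.205]), 'eef_rot': array([-3.142e+00,  1.000e-03,  1.165e+00]), 'force': array([0.965, 0.189, 0.13 ]), 'moment': array([ 0.013,  0.018, -0.016]), 'grip_width': np.float64(0.094)} 0.0188
scene 46.87197672072387 [-0.0491797  0.         0.         0.         0.       ] [ 0.902 -0.435  0.82 ] [-0.34  0.47 -0.81]
side 51.68526664652956 [-0.11937605  0.          0.          0.          0.        ] [ 0.325 -0.519  0.689] [ 0.33  0.61 -0.72]
wrist 69.93375254557368 [-0.0068086  0.         0.         0.         0.       ] [0.157 0.531 0.385] [ 0.21 -0.09 -0.97]
```

View pics/scene0.png

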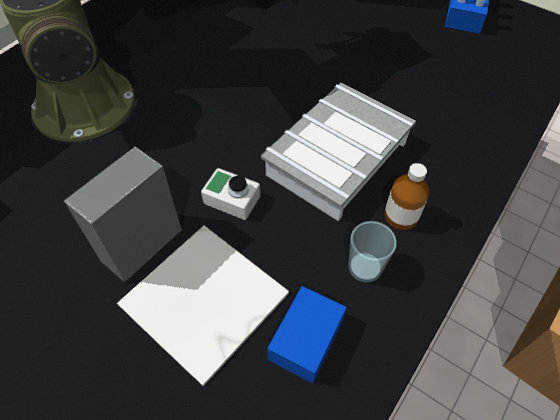

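View pics/side0.png

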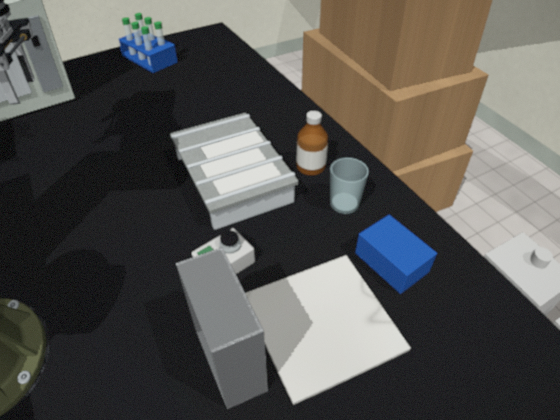

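Scene: the box stands at about (125,215) with the slab behind it at (205,305), and the timer plunger is at (237,185). Three plates lie on the riser at (317,165), (335,148) and (360,132). The side view also shows three plates. Next I measure by back-projecting contours.

```bash
cat > m.py <<'E'
from h import *
def blobs(c,thr,lo,hi,sat=40):
    hsv=cv2.cvtColor(c["frame"],cv2.COLOR_BGR2HSV)
    m=((hsv[...,2]>thr)&(hsv[...,1]<sat)).astype(np.uint8)*255
    m=cv2.morphologyEx(m,cv2.MORPH_OPEN,np.ones((3,3),np.uint8))
    cs,_=cv2.findContours(m,cv2.RETR_EXTERNAL,cv2.CHAIN_APPROX_NONE)
    return [k.reshape(-1,2) for k in cs if lo<cv2.contourArea(k)<hi]
def rect(c,k,z):
    P=onz(c,k,z)[:,:2].astype(np.float32)*1000
    (x,y),(w,h),a=cv2.minAreaRect(P)
    if w<h: w,h,a=h,w,a+90
    return np.round([x,y,w,h,(a+90)%180-90],1)
E
python3 - <<'E'
from m import *
for n in("scene","side"):
    c=cam(n)
    for thr in(225,):
        for k in blobs(c,thr,250,60000):
            print(n,k.mean(0).round(),cv2.contourArea(k),[rect(c,k,z).tolist() for z in(0.01,0.045,0.06,0.073)])
    hsv=cv2.cvtColor(c["frame"],cv2.COLOR_BGR2HSV);
    for p in([(317,165),(335,148),(360,132),(290,165),(205,305),(190,270),(125,215),(110,180),(225,195)] if n=="scene" else [(235,161),(230,146),(245,180),(330,340),(280,320),(215,330)]): print(p,hsv[p[1],p[0]])
s=cv2.imread("pics/scene0.png");q=cv2.imread("pics/side0.png")
cv2.imwrite("pics/crop.png",np.hstack([cv2.resize(s[70:290,50:430],None,fx=1.05*2*0.5*1.0,fy=1.05) if 0 else cv2.resize(s[75:285,60:425][:, :],(0,0),fx=1.09,fy=1.09),cv2.resize(q[100:420,150:310],(0,0),fx=.0+1.25,fy=1.25)[:228]]) if 0 else cv2.resize(s[80:285,60:420],(0,0),fx=2.2,fy=2.2))
cv2.imwrite("pics/crop2.png",cv2.resize(q[110:410,160:420],(0,0),fx=2,fy=2))
E
```

```text
scene [208. 315.] 10106.5 [[577.6, -215.2, 218.6, 218.3, 85.4], [591.6, -224.7, 209.1, 208.9, 85.4], [597.6, -228.8, 205.1, 204.9, 85.4], [602.8, -232.3, 201.6, 201.3, 85.4]]
scene [317. 163.] 1101.5 [[570.3, 170.2, 150.2, 48.6, -2.6], [584.7, 144.1, 143.7, 46.5, -2.6], [590.8, 132.9, 140.9, 45.6, -2.6], [596.1, 123.1, 138.5, 44.8, -2.6]]
scene [332. 144.] 999.0 [[566.1, 237.5, 150.2, 48.9, -3.1], [580.6, 208.5, 143.7, 46.8, -3.1], [586.8, 196.0, 140.9, 45.8, -3.1], [592.2, 185.2, 138.5, 45.1, -3.1]]
scene [358. 132.] 941.5 [[593.7, 303.5, 150.4, 49.1, -1.7], [607.0, 271.6, 143.9, 47.0, -1.7], [612.7, 257.9, 141.1, 46.1, -1.7], [617.7, 246.0, 138.7, 45.3, -1.7]]
(317, 165) [  0   0 240]
(335, 148) [ 30   1 241]
(360, 132) [  0   0 240]
(290, 165) [ 84   8 161]
(205, 305) [ 24   5 239]
(190, 270) [ 23  12 167]
(125, 215) [105  17  61]
(110, 180) [102  10 133]
(225, 195) [ 20   3 233]
(235, 161) [ 38   5 223]
(230, 146) [ 38   5 223]
(245, 180) [ 38   5 223]
(330, 340) [ 30   7 213]
(280, 320) [ 42   8 160]
(215, 330) [100   6 135]
```

View pics/crop.png

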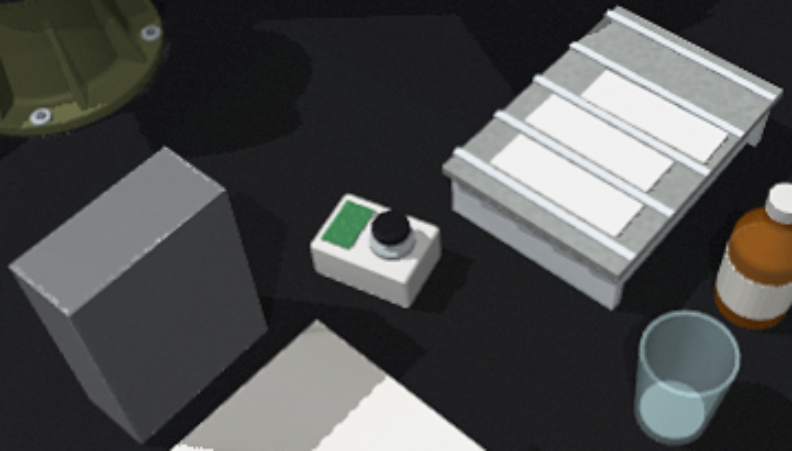

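View pics/crop2.png

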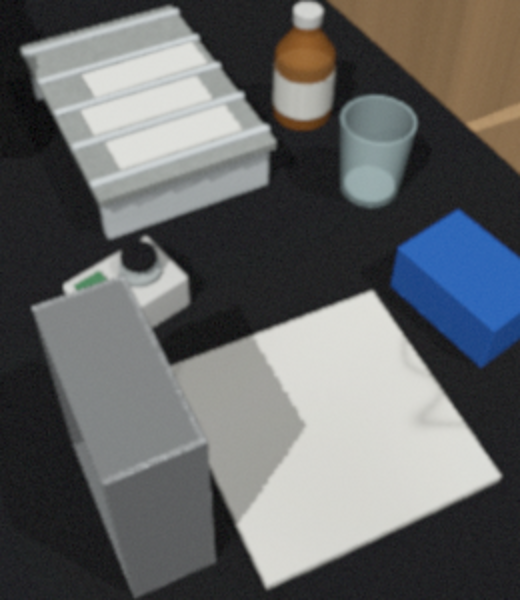

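```bash
python3 - <<'E'
from m import *
S=cam("scene");Q=cam("side")
ps=[k for k in blobs(S,225,600,2000)]; qs=[k for k in blobs(Q,200,400,2500)]
def cen(k):
    M=cv2.moments(k.reshape(-1,1,2).astype(np.int32));return [M["m10"]/M["m00"],M["m01"]/M["m00"]]
pc=sorted(map(cen,ps),key=lambda a:-a[1]);qc=sorted(map(cen,qs),key=lambda a:-a[1]);print(np.round(pc),np.round(qc))
for k in qs: print([rect(Q,k,z).tolist() for z in(.06,.067,.073)])
for a in pc:
    for b in qc:
        p,e=tri(S,a,Q,b)
        if e<.01: print("plate",p.round(4),e.round(4))
nm=["box -x+y","box -x-y","box +x+y","box +x-y","plunger"]
for n,a,b in zip(nm,[(135,147.3),(63.6,201.4),(162.3,166.4),(90.9,223.2),(237.3,182)],[(177.5,264),(212.5,351),(222.5,251),(263.5,330),(230,238.5)]):
    p,e=tri(S,a,Q,b);print(n,p.round(4),e.round(4))
print("slab corners",onz(Q,[(347.5,255.5),(410,348.5),(293.5,403.5)],.01).round(3))
# riser near-edge corners of top
for n,c,u in(("S",S,[(262,157),(340,85),(414,123),(342,203)]),("Q",Q,[(171,135),(250,115),(295,182),(211,207)])):print(n,onz(c,u,.07).round(3)[:,:2].tolist())
E
```

```text
[[317. 164.]
 [332. 144.]
 [357. 132.]] [[527. 267.]
 [246. 178.]
 [233. 162.]
 [231. 145.]]
[[959.5, -340.2, 132.1, 117.6, 89.9], [952.5, -342.2, 130.6, 116.3, 89.9], [946.4, -343.9, 129.3, 115.2, 89.9]]
[[601.2, 135.0, 142.3, 48.6, -2.5], [598.1, 127.7, 140.7, 48.1, -2.5], [595.5, 121.5, 139.3, 47.6, -2.5]]
[[597.4, 194.5, 142.0, 57.2, -4.2], [594.4, 186.5, 140.4, 56.6, -4.2], [591.8, 179.7, 139.1, 56.0, -4.2]]
[[622.5, 255.4, 143.6, 57.9, -1.3], [619.2, 246.8, 142.0, 57.2, -1.3], [616.3, 239.4, 140.6, 56.7, -1.3]]
plate [0.5962 0.1269 0.0674] 0.0002
plate [0.5929 0.1878 0.0688] 0.0005
plate [0.6165 0.2531 0.064 ] 0.001
box -x+y [ 0.3743 -0.1245  0.197 ] 0.0007
box -x-y [ 0.3661 -0.273   0.1992] 0.0013
box +x+y [ 0.4411 -0.1281  0.193 ] 0.0048
box +x-y [ 0.4335 -0.2759  0.1987] 0.0008
plunger [ 0.4955 -0.008   0.0664] 0.0052
slab corners [[ 0.696 -0.119  0.01 ]
 [ 0.675 -0.336  0.01 ]
 [ 0.457 -0.319  0.01 ]]
S [[0.496, 0.073], [0.51, 0.355], [0.704, 0.345], [0.689, 0.07]]
Q [[0.504, 0.354], [0.708, 0.336], [0.68, 0.062], [0.495, 0.08]]
```

```bash
cat >> h.py <<'E'
def down(y): return R.from_euler('xyz',[np.pi,0,y]).as_matrix()
E
python3 - <<'E'
from h import *
go([.5,.19,.25],Rt=down(1.52))
E
```

```text
shift cm [-17.8   38.44  -4.46] rot [-0.     0.    -0.355]
```

Request:
play_rows --steps '[[[-3.5,7.7,-4.5,0,0,-0.1,1],[-7,15,-4.5,0,0,-0.2,1],[-10.5,23,-4.5,0,0,-0.3,1],[-14,31,-4.5,0,0,-0.355,1],[-17.8,38.4,-4.5,0,0,-0.355,0],[-17.8,38.4,-4.5,0,0,-0.355,0],[-17.8,38.4,-4.5,0,0,-0.355,0],[-17.8,38.4,-4.5,0,0,-0.355,0],[-17.8,38.4,-4.5,0,0,-0.355,0],[-17.8,38.4,-4.5,0,0,-0.355,0],[-17.8,38.4,-4.5,0,0,-0.355,0],[-17.8,38.4,-4.5,0,0,-0.355,0],[-17.8,38.4,-4.5,0,0,-0.355,0],[-17.8,38.4,-4.5,0,0,-0.355,0],[-17.8,38.4,-4.5,0,0,-0.355,0]]]'

```text
time_s: 1.6
ee_pos: [0.4989, 0.1913, 0.2504]
eef_rot: [-3.141, 0.0, 1.522]
force: [-0.1, -0.3, 0.8]
grip_width: 0.0243
```

```bash
python3 - <<'E'
from m import *
o=ctrl.get_obs();print(np.round(o["ee_pos"],3),np.round(o["eef_rot"],3),np.round(o["force"],1),o["grip_width"])
c=cam("wrist");cv2.imwrite("pics/w1.png",c["frame"])
T=c["T"];print(np.round(-T[:3,:3].T@T[:3,3],3),np.round(-T[2,:3],2))
for k in blobs(c,225,1500,60000): print(k.mean(0).round(),[rect(c,k,z).tolist() for z in(.067,.073)])
go([.32,-.2,.3],Rt=down(1.52))
E
```

```text
[0.499 0.191 0.25 ] [-3.141  0.     1.522] [-0.1 -0.3  0.8] 0.0243493889994906
[0.434 0.194 0.43 ] [ 0.23 -0.01 -0.97]
[253. 237.] [[561.2, 157.2, 131.9, 121.7, -2.7], [559.1, 157.8, 129.7, 119.7, -2.7]]
[ 41. 236.] [[540.1, -117.6, 146.7, 105.4, -4.6], [538.3, -112.5, 144.3, 103.7, -4.6]]
[122. 186.] [[474.2, -0.3, 92.4, 63.9, 10.7], [473.5, 2.9, 90.8, 62.9, 10.7]]
shift cm [-39.96 -15.95  -4.95] rot [0.    0.    0.002]
```

View pics/w1.png

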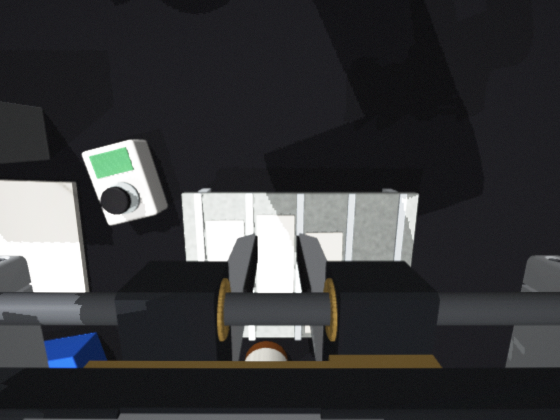

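The wrist view has robot-ward up. The riser's near edge is at row 193, with ribs at columns 198, 250, 300, 350 and 401. The plates' near ends are at rows 220, 215 and 233, and the plunger is at (119,200).

```bash
python3 - <<'E'
from m import *
c=cam("wrist")
g=c["frame"][200:212].mean(2).mean(0); print([i for i in range(180,420) if g[i]>g[i-5:i+6].mean()+6])
for z in(.066,.07,.074):
  print(z,onz(c,[(198,196),(250,196),(300,196),(350,196),(401,196)],z).round(4)[:,:2].tolist(),onz(c,[(183,193),(418,193)],z).round(4)[:,:2].tolist())
print(onz(c,[(119,200)],.071).round(3))
m=cam("scene");print(onz(m,[(237.3,182)],.071).round(3))
E
```

```text
[182, 183, 184, 185, 186, 187, 195, 196, 197, 198, 199, 200, 207, 246, 247, 248, 249, 250, 251, 267, 268, 269, 270, 297, 298, 299, 300, 301, 302, 303, 348, 349, 350, 351, 352, 353, 354, 400, 401, 402, 403, 404, 405, 412, 413, 414, 415, 416, 417]
0.066 [[0.4949, 0.0934], [0.498, 0.1574], [0.501, 0.2189], [0.504, 0.2804], [0.507, 0.3432]] [[0.4903, 0.0754], [0.5043, 0.364]]
0.07 [[0.4942, 0.0945], [0.4973, 0.1578], [0.5003, 0.2187], [0.5032, 0.2795], [0.5062, 0.3416]] [[0.4897, 0.0767], [0.5035, 0.3621]]
0.074 [[0.4936, 0.0956], [0.4966, 0.1582], [0.4995, 0.2184], [0.5024, 0.2785], [0.5054, 0.34]] [[0.489, 0.078], [0.5027, 0.3603]]
[[ 0.494 -0.002  0.071]]
[[ 0.497 -0.008  0.071]]
```

Request:
play_rows --steps '[[[-4,-1.6,-3,0,0,0,0],[-8,-3.2,-5,0,0,0,0],[-12,-4.8,-5,0,0,0,0],[-16,-6.4,-5,0,0,0,0],[-20,-9,-5,0,0,0,0],[-24,-12,-5,0,0,0,0],[-28,-16,-5,0,0,0,0],[-32,-18,-5,0,0,0,0],[-36,-18.4,-5,0,0,0,0],[-40,-18.4,-5,0,0,0,0],[-40,-18.4,-5,0,0,0,0],[-40,-18.4,-1,0,0,0,0],[-40,-18.4,3,0,0,0,0],[-40,-18.4,7,0,0,0,0],[-40,-18.4,10,0,0,0,0],[-40,-18.4,10,0,0,0,0],[-40,-18.4,10,0,0,0,0]]]'

```text
time_s: 3.17
ee_pos: [0.2956, -0.1991, 0.1509]
eef_rot: [-3.14, -0.001, 1.522]
force: [0.1, 0.2, 1.7]
grip_width: 0.0006
```

Request:
play_rows --steps '[[[0,2,0,0,0,0,0],[0,4,0,0,0,0,0],[0,5.5,0,0,0,0,0],[0,6,0,0,0,0,0],[0,6.5,0,0,0,0,0],[0,7,0,0,0,0,0],[0,7.4,0,0,0,0,0],[0,7.8,0,0,0,0,0],[0,8.2,0,0,0,0,0],[0,8.6,0,0,0,0,0],[0,9,0,0,0,0,0],[0,9.4,0,0,0,0,0],[0,9.8,0,0,0,0,0],[0,10.2,0,0,0,0,0]]]'

```text
time_s: 4.33
ee_pos: [0.3978, -0.2041, 0.1507]
eef_rot: [-3.14, -0.001, 1.522]
force: [-0.4, 0.3, -0.9]
grip_width: 0.0003
```

```bash
python3 - <<'E'
from h import *
o=ctrl.get_obs();print(np.round(o["ee_pos"],3),np.round(o["force"],1))
c=cam("side");cv2.imwrite("pics/s2.png",c["frame"][200:,120:440])
E
```

```text
[ 0.398 -0.204  0.151] [-0.4  0.3 -0.9]
```

View pics/s2.png

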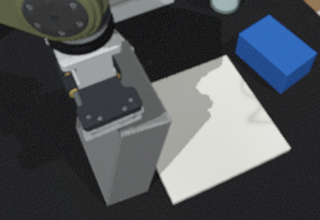

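The box is now up against the slab edge, or slightly tilted there. I keep pushing.

Request:
play_rows --steps '[[[0,0.4,0,0,0,0,0],[0,0.8,0,0,0,0,0],[0,1.2,0,0,0,0,0],[0,1.6,0,0,0,0,0],[0,2,0,0,0,0,0],[0,2.4,0,0,0,0,0],[0,2.8,0,0,0,0,0],[0,3.2,0,0,0,0,0],[0,3.6,0,0,0,0,0],[0,4,0,0,0,0,0],[0,4.4,0,0,0,0,0],[0,4.8,0,0,0,0,0],[0,5.2,0,0,0,0,0],[0,5.6,0,0,0,0,0],[0,5.6,0,0,0,0,0]]]'

```text
time_s: 5.63
ee_pos: [0.4548, -0.2069, 0.1506]
eef_rot: [-3.141, -0.001, 1.522]
force: [0.0, 0.0, 1.4]
grip_width: 0.0005
```

```bash
python3 - <<'E'
from h import *
o=ctrl.get_obs();print(np.round(o["ee_pos"],3),np.round(o["force"],1))
c=cam("side");s=cam("scene");cv2.imwrite("pics/s3.png",np.hstack([c["frame"][200:,120:440],s["frame"][140:360,40:320]]))
E
```

```text
[ 0.455 -0.207  0.151] [0.  0.  1.4]
```

View pics/s3.png

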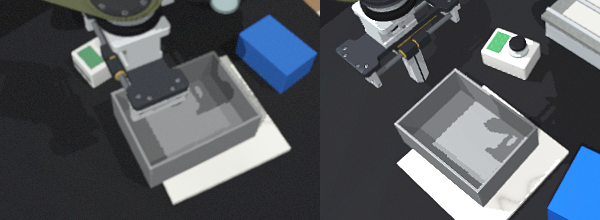

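The box lies on its back on the slab, open side up. Next I measure its rim and plan the move to behind plate A (lowest y).

```bash
python3 - <<'E'
from h import *
S=cam("scene");Q=cam("side")
a=[(115,265),(177,210),(287,290),(198,336)];b=[(270,361),(232,295),(342,252),(388,318)]
b=[b[0],b[1],b[2],b[3]]
for u,v in zip(a,b): 
    p,e=tri(S,u,Q,v);print(p.round(3),e.round(3),onz(S,[u],.08)[0,:2].round(3),onz(Q,[v],.08)[0,:2].round(3))
print("bottle",onz(S,[(403,222)],0).round(3),"beaker",onz(S,[(366,272)],0).round(3))
go([.683,.117,.25],Rt=down(1.52))
E
```

```text
[ 0.444 -0.275  0.085] 0.01 [ 0.444 -0.279] [ 0.445 -0.268]
[ 0.446 -0.127  0.069] 0.003 [ 0.452 -0.13 ] [ 0.444 -0.136]
[ 0.692 -0.111  0.011] 0.007 [ 0.711 -0.142] [ 0.654 -0.149]
[ 0.643 -0.292  0.078] 0.006 [ 0.643 -0.289] [ 0.642 -0.296]
bottle [[0.794 0.15  0.   ]] beaker [[0.79  0.007 0.   ]]
shift cm [33.47 21.27 -9.93] rot [-0.001 -0.001  0.002]
```

Request:
play_rows --steps '[[[0,0,-4,0,0,0,0],[1,0,-8,0,0,0,0],[4,2,-10,0,0,0,0],[7.5,4.5,-10,0,0,0,0],[11,7,-10,0,0,0,0],[14,9,-10,0,0,0,0],[17,11,-10,0,0,0,0],[20,13,-10,0,0,0,0],[23,15,-10,0,0,0,0],[26,17,-10,0,0,0,0],[29,19,-10,0,0,0,0],[32,20.5,-10,0,0,0,0],[33.5,21.3,-10,0,0,0,0],[33.5,21.3,-7,0,0,0,0],[33.5,21.3,-3,0,0,0,0],[33.5,21.3,1,0,0,0,0],[33.5,21.3,4.5,0,0,0,0],[33.5,21.3,6,0,0,0,0],[33.5,21.3,6,0,0,0,0]]]'

```text
time_s: 7.42
ee_pos: [0.6811, 0.1171, 0.0859]
eef_rot: [-3.133, 0.0, 1.522]
force: [-0.1, 0.3, 0.3]
grip_width: 0.0004
```

```bash
python3 - <<'E'
from m import *
o=ctrl.get_obs();print(np.round(o["ee_pos"],4),np.round(o["force"],1))
c=cam("wrist");s=cam("side")
cv2.imwrite("pics/w4.png",np.hstack([c["frame"][100:,:],s["frame"][80:400,150:390]]))
E
```

```text
[0.6811 0.1171 0.0859] [-0.1  0.3  0.3]
```

View pics/w4.png

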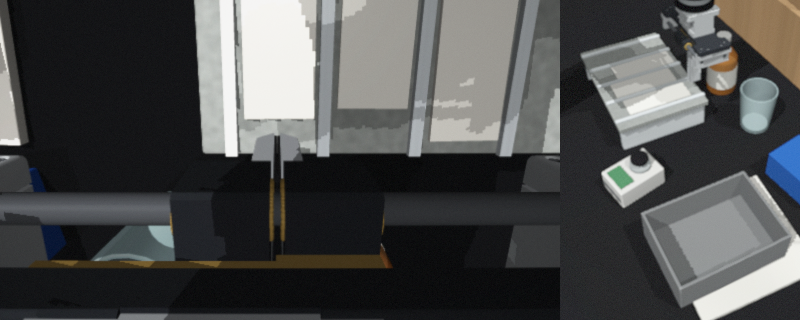

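Request:
play_rows --steps '[[[0,0,0.8,0,0,0,0],[0,0,1.3,0,0,0,0],[0,0,1.6,0,0,0,0],[0,0,1.6,0,0,0,0],[0,0,1.6,0,0,0,0]]]'

```text
time_s: 7.93
ee_pos: [0.6834, 0.1174, 0.0756]
eef_rot: [-3.141, -0.001, 1.522]
force: [-0.6, -0.4, 0.3]
grip_width: 0.0002
```

Request:
play_rows --steps '[[[0,0,0.1,0,0,0,0],[0,0,0.2,0,0,0,0],[0,0,0.2,0,0,0,0],[0,0,0.2,0,0,0,0]]]'

```text
time_s: 8.27
ee_pos: [0.6834, 0.1174, 0.0737]
eef_rot: [-3.141, -0.001, 1.522]
force: [-0.1, 0.2, -0.3]
grip_width: 0.0003
```

Request:
play_rows --steps '[[[0,0,0.1,0,0,0,0],[0,0,0.2,0,0,0,0],[0,0,0.3,0,0,0,0],[0,0,0.3,0,0,0,0],[0,0,0.3,0,0,0,0]]]'

```text
time_s: 8.68
ee_pos: [0.6834, 0.1174, 0.0706]
eef_rot: [-3.141, -0.001, 1.522]
force: [0.6, 0.6, 0.4]
grip_width: 0.0004
```

Request:
play_rows --steps '[[[0,0,0.1,0,0,0,0],[0,0,0.2,0,0,0,0],[0,0,0.2,0,0,0,0],[0,0,0.2,0,0,0,0]]]'

```text
time_s: 9.02
ee_pos: [0.6836, 0.1174, 0.0703]
eef_rot: [3.141, -0.001, 1.522]
force: [-6.6, -1.0, 12.3]
grip_width: 0.0002
```

Request:
play_rows --steps '[[[0,0,-0.1,0,0,0,0],[0,-0.3,-0.1,0,0,0,0],[0,-0.7,-0.1,0,0,0,0],[0,-1.2,-0.1,0,0,0,0],[0,-1.8,-0.1,0,0,0,0],[0,-2.4,-0.1,0,0,0,0],[0,-3,-0.1,0,0,0,0],[0,-3.7,-0.1,0,0,0,0],[0,-4.4,-0.1,0,0,0,0],[0,-5.1,-0.1,0,0,0,0],[0,-5.8,-0.1,0,0,0,0],[0,-6.5,-0.1,0,0,0,0],[0,-7.2,-0.1,0,0,0,0],[0,-7.8,-0.1,0,0,0,0],[0,-8.3,-0.1,0,0,0,0],[0,-8.7,-0.1,0,0,0,0],[0,-9,-0.1,0,0,0,0],[0,-9,-0.1,0,0,0,0],[0,-9,-0.1,0,0,0,0]]]'

```text
time_s: 10.6
ee_pos: [0.5937, 0.1218, 0.0713]
eef_rot: [3.141, -0.001, 1.522]
force: [-0.3, 0.5, -0.1]
grip_width: 0.0006
```

```bash
python3 - <<'E'
from m import *
o=ctrl.get_obs();print(np.round(o["ee_pos"],4),np.round(o["force"],1))
c=cam("wrist");s=cam("scene")
for k in blobs(s,215,300,3000):
    r=rect(s,k,.073)
    if r[2]>80: print(k.mean(0).round(),r)
cv2.imwrite("pics/w5.png",np.hstack([c["frame"],s["frame"][60:,220:450]]))
E
```

```text
[0.5937 0.1218 0.0713] [-0.3  0.5 -0.1]
[232. 195.] [496.7 -37.   99.8  80.9  16.9]
[303. 193.] [611.8  45.8 180.5  21.3  -3. ]
[304. 169.] [564.4  97.8 254.5  72.6 -10.9]
[356. 146.] [635.5 212.8 139.2 108.1 -87.5]
[553. 136.] [957.2 498.8 180.   35.8 -73.5]
[393. 119.] [657.8 322.5  88.5  59.7  -2.9]Traceback (most recent call last):
  File "<stdin>", line 7, in <module>
    return _nx.concatenate(arrs, 1, dtype=dtype, casting=casting)
           ~~~~~~~~~~~~~~~^^^^^^^^^^^^^^^^^^^^^^^^^^^^^^^^^^^^^^^
ValueError: all the input array dimensions except for the concatenation axis must match exactly, but along dimension 0, the array at index 0 has size 420 and the array at index 1 has size 360
```

```bash
python3 - <<'E'
from m import *
c=cam("wrist");s=cam("scene")
cv2.imwrite("pics/w5.png",np.hstack([c["frame"],s["frame"][:,220:450]]))
E
```

```text
(no output)
```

View pics/w5.png

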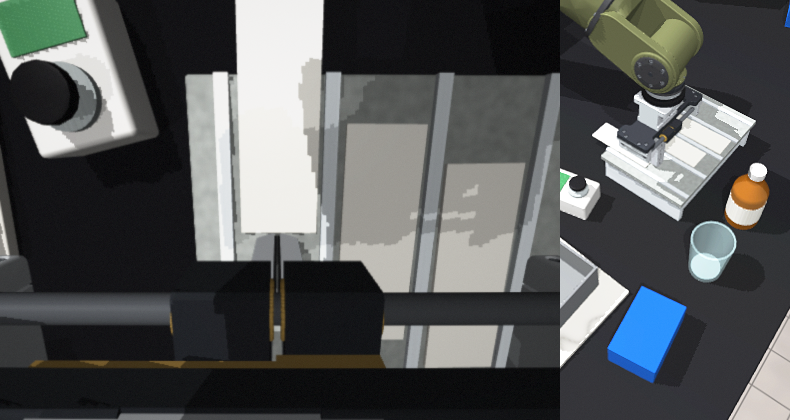

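The plate has slid out: its far end is at row 233 and the riser edge at row 75.

```bash
python3 - <<'E'
from m import *
c=cam("wrist")
print(onz(c,[(241,232),(318,234),(239,100),(322,100)],.073).round(4)[:,:2].tolist(),onz(c,[(195,75),(400,75)],.07).round(4)[:,:2].tolist())
E
```

```text
[[0.5822, 0.0995], [0.5858, 0.1471], [0.5051, 0.1042], [0.5074, 0.1507]] [[0.4903, 0.0803], [0.4958, 0.1951]]
```

Request:
play_rows --steps '[[[0,-0.4,0,0,0,0,0],[0,-0.8,0,0,0,0,0],[0,-1,0,0,0,0,0],[0,-1,0,0,0,0,0],[0,-0.8,-2,0,0,0,0],[0,-0.8,-6,0,0,0,1],[0,-4,-6,0,0,0,1],[0,-8,-6,0,0,0,1],[0.1,-12.2,-6,0,0,0,1],[0.1,-12.2,-6,0,0,0,1],[0.1,-12.2,-6,0,0,0,1],[0.1,-12.2,-6,0,0,0,1],[0.1,-12.2,-6,0,0,0,1],[0.1,-12.2,-6,0,0,0,1]]]'

```text
time_s: 12.02
ee_pos: [0.4729, 0.1286, 0.1311]
eef_rot: [3.141, -0.001, 1.522]
force: [-0.1, -0.3, -0.3]
grip_width: 0.0571
```

```bash
python3 - <<'E'
from m import *
o=ctrl.get_obs();print(np.round(o["ee_pos"],4),np.round(o["eef_rot"],3),o["grip_width"])
c=cam("wrist");cv2.imwrite("pics/w6.png",c["frame"])
for k in blobs(c,205,1500,60000): print(k.min(0),k.max(0),rect(c,k,.073).tolist())
go([.472,.129,.062],Rt=down(1.522))
E
```

```text
[0.4729 0.1286 0.1311] [ 3.141e+00 -1.000e-03  1.522e+00] 0.057072951038705126
[246 175] [305 292] [484.5, 125.8, 102.4, 50.0, -1.6]
[ 73 166] [175 266] [469.0, 3.1, 87.2, 60.4, 10.8]
shift cm [ 0.03 -0.07  6.9 ] rot [ 0.    -0.001 -0.   ]
```

View pics/w6.png

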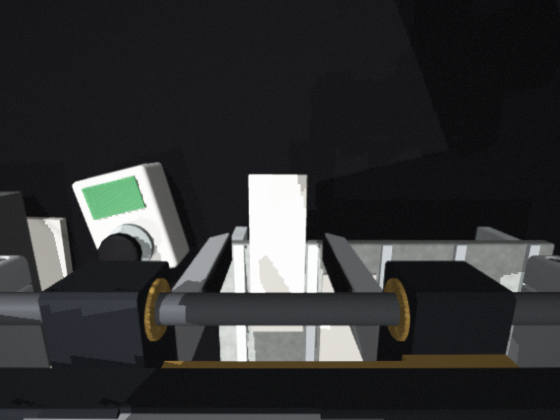

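The plate overhangs and sits centred between the fingers (near end at row 175, mid column 277). I descend and grip.

Request:
play_rows --steps '[[[0,0,0,0,0,0,1],[0,0,0,0,0,0,1],[0,0,3,0,0,0,1],[0,0,6,0,0,0,1],[0,0,6.9,0,0,0,1],[0,0,6.9,0,0,0,1],[0,0,6.9,0,0,0,0],[0,0,6.9,0,0,0,0],[0,0,6.9,0,0,0,0],[0,0,6.9,0,0,0,0],[0,0,6.9,0,0,0,0],[0,0,6.9,0,0,0,0],[0,0,6.9,0,0,0,0],[0,0,6.9,0,0,0,0],[0,0,6.9,0,0,0,0],[0,0,6.9,0,0,0,0]]]' --force 25

```text
time_s: 13.4
ee_pos: [0.4728, 0.1287, 0.062]
eef_rot: [3.141, -0.001, 1.521]
force: [-0.8, -0.1, 0.6]
grip_width: 0.0455
```

Request:
play_rows --steps '[[[0,0,-0.5,0,0,0,0],[0,0,-1.5,0,0,0,0],[0,-0.5,-3,0,0,0,0],[0,-1,-5,0,0,0,0],[0,-1,-8,0,0,0,0],[0,-1,-11,0,0,0,0],[0,-1,-11,0,0,0,0],[0,-1,-11,0,0,0,0]]]'

```text
time_s: 14.07
ee_pos: [0.4633, 0.1292, 0.1739]
eef_rot: [3.138, -0.002, 1.522]
force: [-0.3, -0.2, -0.7]
grip_width: 0.0454
```

```bash
python3 - <<'E'
from m import *
o=ctrl.get_obs();print(np.round(o["ee_pos"],4),np.round(o["force"],1),np.round(o["moment"],2),o["grip_width"])
c=cam("wrist");s=cam("side")
cv2.imwrite("pics/w7.png",np.hstack([c["frame"][:,120:430],s["frame"][:,90:400]]))
go([.512,-.209,.17],Rt=down(1.50))
E
```

```text
[0.4633 0.1292 0.1739] [-0.3 -0.2 -0.7] [0.01 0.04 0.  ] 0.04541118421392425
shift cm [-33.51   6.62   0.12] rot [-0.001 -0.001  0.022]
```

View pics/w7.png

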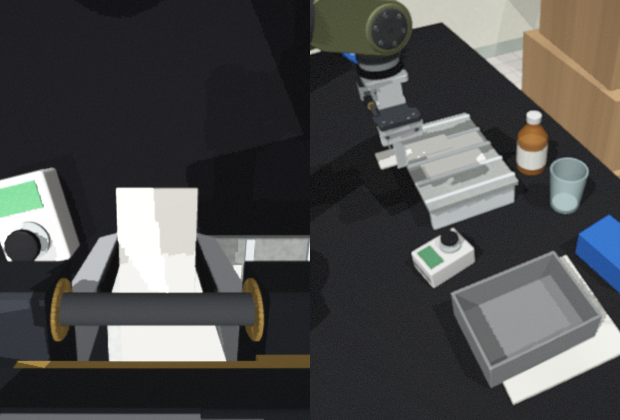

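Request:
play_rows --steps '[[[-3,0.6,0,0,0,0,0],[-6,1.2,0,0,0,0,0],[-9.5,2,0,0,0,0,0],[-13,2.6,0,0,0,0,0],[-16.5,3.3,0,0,0,0,0],[-20,4,0,0,0,0.01,0],[-23.5,4.7,0,0,0,0.02,0],[-27,5.4,0,0,0,0.02,0],[-30.5,6.2,0,0,0,0.02,0],[-32.5,6.7,0,0,0,0.02,0],[-33.5,6.9,0,0,0,0.02,0],[-33.5,6.9,2,0,0,0.02,0],[-33.5,6.9,4.5,0,0,0.02,0],[-33.5,6.9,6,0,0,0.02,0],[-33.5,6.9,6,0,0,0.02,0],[-33.5,6.9,6,0,0,0.02,0]]]'

```text
time_s: 15.5
ee_pos: [0.5143, -0.2082, 0.1105]
eef_rot: [-3.139, -0.002, 1.502]
force: [0.1, 1.1, 0.2]
grip_width: 0.0452
```

```bash
python3 - <<'E'
from m import *
o=ctrl.get_obs();print(np.round(o["ee_pos"],4),np.round(o["eef_rot"],3),o["grip_width"])
c=cam("wrist");s=cam("scene")
cv2.imwrite("pics/w8.png",np.hstack([c["frame"][:,60:500],s["frame"][:,20:340]]))
go([.515,-.209,.019],Rt=down(1.50))
E
```

```text
[ 0.5143 -0.2082  0.1105] [-3.139e+00 -2.000e-03  1.502e+00] 0.04522033457615341
shift cm [-0.03 -0.01  9.31] rot [ 0.    -0.     0.002]
```

View pics/w8.png

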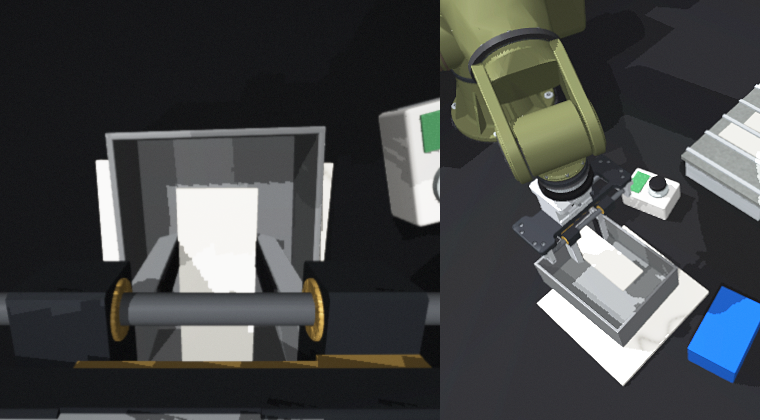

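Plate centred over the box (plate columns 177-257, box 107-325). I lower and release.

Request:
play_rows --steps '[[[0,0,3,0,0,0,0],[0,0,6,0,0,0,0],[0,0,8,0,0,0,0],[0,0,8.8,0,0,0,0],[0,0,9.2,0,0,0,0],[0,0,9.2,0,0,0,0],[0,0,9.2,0,0,0,0],[0,0,9.2,0,0,0,0.65],[0,0,9.2,0,0,0,0.65],[0,0,9.2,0,0,0,0.65],[0,0,9.2,0,0,0,0.65],[0,0,9.2,0,0,0,0.65],[0,0,7,0,0,0,0.65],[0,0,3,0,0,0,0.65],[0,0,-1,0,0,0,0.65],[0,0,-5,0,0,0,0.65],[0,0,-9,0,0,0,0],[0,0,-9,0,0,0,0],[0,0,-9,0,0,0,0]]]'

```text
time_s: 17.18
ee_pos: [0.5158, -0.2091, 0.2042]
eef_rot: [3.137, 0.001, 1.502]
force: [0.3, 0.1, -0.2]
grip_width: 0.0443
```

```bash
python3 - <<'E'
from m import *
o=ctrl.get_obs();print(np.round(o["ee_pos"],4),np.round(o["eef_rot"],3),o["grip_width"])
s=cam("scene");q=cam("side")
for k in blobs(s,225,300,3000):
    for z in(.021,.073):
        r=rect(s,k,z)
        if 120<r[2]<160: print("scene",k.mean(0).round(),z,r)
for k in blobs(q,200,300,3000):
    for z in(.021,.073):
        r=rect(q,k,z)
        if 100<r[2]<160: print("side",k.mean(0).round(),z,r)
cv2.imwrite("pics/s9.png",s["frame"]); cv2.imwrite("pics/q9.png",q["frame"])
go([.683,.178,.25],Rt=down(1.522))
go([.71,.24,.25],Rt=down(1.522))
E
```

```text
[ 0.5158 -0.2091  0.2042] [3.137e+00 1.000e-03 1.502e+00] 0.04428551692575992
scene [252. 308.] 0.021 [ 670.4 -181.6  139.    63.4  -85.2]
scene [252. 308.] 0.073 [ 685.4 -198.1  130.    59.3  -85.2]
scene [192. 284.] 0.021 [ 547.7 -211.   137.    48.    -3.8]
scene [192. 284.] 0.073 [ 570.8 -225.6  128.1   44.9   -3.8]
side [308. 323.] 0.021 [ 547.9 -213.1  132.8   47.2   -4.1]
side [308. 323.] 0.073 [ 530.5 -236.9  122.4   43.6   -4.1]
side [221. 256.] 0.021 [480.9   4.2 100.5  70.4  10.7]
shift cm [39.73 14.13 -4.87] rot [-0.001 -0.001 -0.02 ]
shift cm [46.1  16.39 -4.87] rot [-0.001 -0.001 -0.02 ]
```

Request:
play_rows --steps '[[[3,1,-2,0,0,0,0],[6.5,2.3,-5,0,0,0,0],[10,3.6,-5,0,0,0,0],[13.5,4.8,-5,0,0,-0.02,0],[17,6,-5,0,0,-0.02,0],[20.5,7.3,-5,0,0,-0.02,0],[24,8.5,-5,0,0,-0.02,0],[27.5,9.8,-5,0,0,-0.02,0],[31,11,-5,0,0,-0.02,0],[34.5,12.3,-5,0,0,-0.02,0],[37.5,13.3,-5,0,0,-0.02,0],[39.7,14.1,-5,0,0,-0.02,0],[39.7,14.1,-2,0,0,-0.02,0],[39.7,14.1,2,0,0,-0.02,0],[39.7,14.1,6,0,0,-0.02,0],[39.7,14.1,10,0,0,-0.02,0],[39.7,14.1,11.4,0,0,-0.02,0],[39.7,14.1,11.4,0,0,-0.02,0],[39.7,14.1,11.4,0,0,-0.02,0],[39.7,14.1,11.4,0,0,-0.02,0]]]'

```text
time_s: 18.95
ee_pos: [0.6837, 0.1781, 0.09]
eef_rot: [3.139, -0.002, 1.522]
force: [-0.5, -0.1, 0.9]
grip_width: 0.0001
```

```bash
python3 - <<'E'
from m import *
o=ctrl.get_obs();print(np.round(o["ee_pos"],4),np.round(o["eef_rot"],3),np.round(o["force"],1))
c=cam("wrist");cv2.imwrite("pics/w10.png",c["frame"])
E
```

```text
[0.6837 0.1781 0.09  ] [ 3.139e+00 -2.000e-03  1.522e+00] [-0.5 -0.1  0.9]
```

View pics/w10.png

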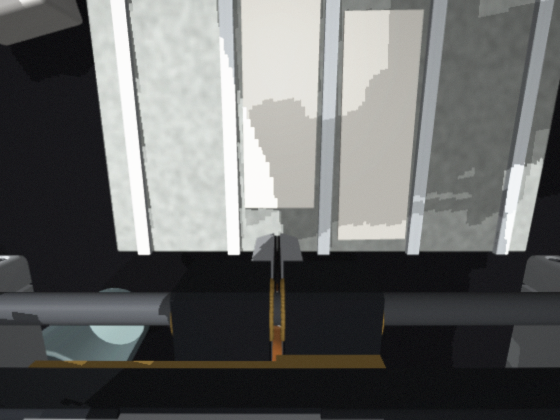

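Plate B's far end is at row 208 (columns 243-314). Plate C spans rows 10 to 240, with the riser's far edge at row 252.

```bash
python3 - <<'E'
from m import *
c=cam("wrist")
print(onz(c,[(245,208),(314,208),(342,240),(406,240),(345,10),(422,10)],.073).round(4)[:,:2].tolist())
print(onz(c,[(120,251),(525,251)],.07).round(4)[:,:2].tolist())
E
```

```text
[[0.6613, 0.1572], [0.6635, 0.2035], [0.6871, 0.2224], [0.6893, 0.2665], [0.546, 0.224], [0.548, 0.269]]
[[0.6887, 0.0663], [0.7028, 0.353]]
```

Request:
play_rows --steps '[[[0,0,0.8,0,0,0,0],[0,0,1.6,0,0,0,0],[0,0,1.88,0,0,0,0],[0,0,1.88,0,0,0,0],[0,0,1.88,0,0,0,0],[0,0,1.88,0,0,0,0]]]'

```text
time_s: 19.55
ee_pos: [0.6836, 0.1781, 0.0709]
eef_rot: [3.139, -0.002, 1.522]
force: [-1.2, -0.6, -0.1]
grip_width: 0.0003
```

Request:
play_rows --steps '[[[0,-0.3,0,0,0,0,0],[0,-0.7,0,0,0,0,0],[0,-1.2,0,0,0,0,0],[0,-1.8,0,0,0,0,0],[0,-2.4,0,0,0,0,0],[0,-3,0,0,0,0,0],[0,-3.7,0,0,0,0,0],[0,-4.4,0,0,0,0,0],[0,-5.1,0,0,0,0,0],[0,-5.8,0,0,0,0,0],[0,-6.5,0,0,0,0,0],[0,-7.2,0,0,0,0,0],[0,-7.8,0,0,0,0,0],[0,-8.4,0,0,0,0,0],[0,-8.9,0,0,0,0,0],[0,-9.3,0,0,0,0,0],[0,-9.6,0,0,0,0,0],[0,-9.6,0,0,0,0,0],[0,-9.6,0,0,0,0,0]]]'

```text
time_s: 21.13
ee_pos: [0.5876, 0.1828, 0.0707]
eef_rot: [3.14, -0.002, 1.522]
force: [0.8, -1.2, 0.0]
grip_width: 0.0005
```

Request:
play_rows --steps '[[[0,0.2,-2,0,0,0,0],[0,0.2,-6,0,0,0,1],[0,-3.5,-6,0,0,0,1],[0,-7,-6,0,0,0,1],[0.1,-10,-6,0,0,0,1],[0.1,-11.2,-6,0,0,0,1],[0.1,-11.2,-6,0,0,0,1],[0.1,-11.2,-6,0,0,0,1],[0.1,-11.2,-6,0,0,0,1],[0.1,-11.2,-6,0,0,0,1],[0.1,-11.2,-6,0,0,0,1],[0.1,-11.2,-6,0,0,0,1]]]'

```text
time_s: 22.13
ee_pos: [0.4761, 0.189, 0.1302]
eef_rot: [3.14, -0.002, 1.522]
force: [-0.9, -0.7, 0.5]
grip_width: 0.0706
```

```bash
python3 - <<'E'
from m import *
o=ctrl.get_obs();print(np.round(o["ee_pos"],4),np.round(o["eef_rot"],3),o["grip_width"])
c=cam("wrist");cv2.imwrite("pics/w11.png",c["frame"])
g=c["frame"].mean(2)
print("row profile col 277",[(i,int(g[i,277])) for i in range(150,260,6)]);print("col profile row 200",[(i,int(g[205,i])) for i in range(225,335,4)])
for k in blobs(c,120,800,60000):print(k.min(0),k.max(0),rect(c,k,.073))
go([.4755,.1895,.062],Rt=down(1.522))
E
```

```text
[0.4761 0.189  0.1302] [ 3.140e+00 -2.000e-03  1.522e+00] 0.07062168159193997
row profile col 277 [(150, 33), (156, 33), (162, 33), (168, 32), (174, 44), (180, 219), (186, 218), (192, 218), (198, 217), (204, 244), (210, 243), (216, 243), (222, 243), (228, 243), (234, 243), (240, 243), (246, 244), (252, 243), (258, 243)]
col profile row 200 [(225, 31), (229, 31), (233, 31), (237, 29), (241, 31), (245, 29), (249, 82), (253, 244), (257, 244), (261, 217), (265, 217), (269, 217), (273, 235), (277, 243), (281, 244), (285, 243), (289, 243), (293, 243), (297, 243), (301, 243), (305, 243), (309, 19), (313, 18), (317, 20), (321, 20), (325, 19), (329, 17), (333, 19)]
[169 325] [381 368] [589.  180.  195.8  44.4  89.8]
[362 244] [483 291] [521.8 308.3 102.   42.9  87.1]
[143 226] [217 292] [501.3 104.   78.9  45.5 -67. ]
[207 175] [345 292] [487.5 187.2 119.5 101.2  87.2]
[  4 162] [112 261] [460.6  10.3  82.7  77.5  -0.8]
shift cm [ 0.03 -0.06  6.82] rot [ 0.002 -0.002 -0.   ]
```

The profile shows plate B at columns 249-308 with its near end at row 176, the same as plate A. I grip it.

Request:
play_rows --steps '[[[0,0,0,0,0,0,1],[0,0,0,0,0,0,1],[0,0,3,0,0,0,1],[0,0,6,0,0,0,1],[0,0,6.8,0,0,0,1],[0,0,6.8,0,0,0,1],[0,0,6.8,0,0,0,0],[0,0,6.8,0,0,0,0],[0,0,6.8,0,0,0,0],[0,0,6.8,0,0,0,0],[0,0,6.8,0,0,0,0],[0,0,6.8,0,0,0,0],[0,0,6.8,0,0,0,0],[0,0,6.8,0,0,0,0],[0,0,6.8,0,0,0,0],[0,0,6.8,0,0,0,0]]]' --force 25

```text
time_s: 23.52
ee_pos: [0.4762, 0.1892, 0.0623]
eef_rot: [3.14, -0.002, 1.522]
force: [-0.3, 0.4, 0.4]
grip_width: 0.0454
```

Request:
play_rows --steps '[[[0,0,-0.5,0,0,0,0],[0,0,-1.5,0,0,0,0],[0,-0.5,-3,0,0,0,0],[0,-1,-5,0,0,0,0],[0,-1,-8,0,0,0,0],[0,-1,-11,0,0,0,0],[0,-1,-11,0,0,0,0],[0,-1,-11,0,0,0,0]]]'

```text
time_s: 24.18
ee_pos: [0.4665, 0.1897, 0.1743]
eef_rot: [3.136, -0.003, 1.522]
force: [-0.7, -0.8, -0.7]
grip_width: 0.0456
```

```bash
python3 - <<'E'
from m import *
go([.514,-.209,.17],Rt=down(1.50))
E
```

```text
shift cm [-39.59   6.69   0.34] rot [ 0.005 -0.003  0.022]
```

Request:
play_rows --steps '[[[-3,0.5,0,0,0,0,0],[-6.5,1.1,0,0,0,0,0],[-10,1.7,0,0,0,0,0],[-13.5,2.3,0,0,0,0,0],[-17,2.9,0,0,0,0,0],[-20.5,3.5,0,0,0,0.01,0],[-24,4.1,0,0,0,0.02,0],[-27.5,4.7,0,0,0,0.02,0],[-31,5.3,0,0,0,0.02,0],[-34.5,5.9,0,0,0,0.02,0],[-37.5,6.4,0,0,0,0.02,0],[-39.6,6.7,0,0,0,0.02,0],[-39.6,6.7,2,0,0,0.02,0],[-39.6,6.7,4.5,0,0,0.02,0],[-39.6,6.7,6,0,0,0.02,0],[-39.6,6.7,6,0,0,0.02,0],[-39.6,6.7,6,0,0,0.02,0]]]'

```text
time_s: 25.6
ee_pos: [0.5139, -0.2087, 0.1127]
eef_rot: [3.139, -0.004, 1.502]
force: [-0.2, -0.2, 1.0]
grip_width: 0.0454
```

```bash
python3 - <<'E'
from m import *
c=cam("wrist");cv2.imwrite("pics/w12.png",c["frame"])
g=c["frame"].mean(2);print("row profile col 277",[(i,int(g[i,277])) for i in range(120,230,6)]);print("cols row 215",[(i,int(g[215,i])) for i in range(160,400,5)])
go([.514,-.209,.0225],Rt=down(1.50))
E
```

```text
row profile col 277 [(120, 17), (126, 21), (132, 135), (138, 80), (144, 95), (150, 96), (156, 93), (162, 95), (168, 96), (174, 200), (180, 200), (186, 247), (192, 244), (198, 243), (204, 243), (210, 243), (216, 243), (222, 243), (228, 243)]
cols row 215 [(160, 83), (165, 247), (170, 247), (175, 227), (180, 149), (185, 36), (190, 34), (195, 34), (200, 35), (205, 64), (210, 73), (215, 72), (220, 71), (225, 73), (230, 114), (235, 134), (240, 243), (245, 243), (250, 243), (255, 242), (260, 243), (265, 243), (270, 243), (275, 243), (280, 243), (285, 243), (290, 243), (295, 243), (300, 243), (305, 243), (310, 243), (315, 241), (320, 127), (325, 128), (330, 127), (335, 124), (340, 127), (345, 126), (350, 128), (355, 59), (360, 61), (365, 61), (370, 60), (375, 136), (380, 141), (385, 235), (390, 16), (395, 20)]
shift cm [-0.04 -0.09  9.13] rot [ 0.005 -0.003  0.002]
```

Same alignment as the first plate. I lower and release.

Request:
play_rows --steps '[[[0,0,3,0,0,0,0],[0,0,6,0,0,0,0],[0,0,8,0,0,0,0],[0,0,8.7,0,0,0,0],[0,0,9,0,0,0,0],[0,0,9,0,0,0,0],[0,0,9,0,0,0,0],[0,0,9,0,0,0,0.65],[0,0,9,0,0,0,0.65],[0,0,9,0,0,0,0.65],[0,0,9,0,0,0,0.65],[0,0,9,0,0,0,0.65],[0,0,7,0,0,0,0.65],[0,0,3,0,0,0,0.65],[0,0,-1,0,0,0,0.65],[0,0,-5,0,0,0,0.65],[0,0,-9,0,0,0,0],[0,0,-9,0,0,0,0],[0,0,-9,0,0,0,0]]]'

```text
time_s: 27.23
ee_pos: [0.5146, -0.2095, 0.2058]
eef_rot: [3.133, -0.002, 1.502]
force: [-0.0, 0.1, -1.2]
grip_width: 0.0447
```

```bash
python3 - <<'E'
from m import *
o=ctrl.get_obs();print(np.round(o["ee_pos"],4))
s=cam("scene");q=cam("side")
for n,c,t in(("s",s,225),("q",q,200)):
  for k in blobs(c,t,300,3000):
    r=rect(c,k,.024)
    if 100<r[2]<160: print(n,k.mean(0).round(),r)
cv2.imwrite("pics/s13.png",s["frame"]);cv2.imwrite("pics/q13.png",q["frame"])
go([.703,.239,.25],Rt=down(1.522))
E
```

```text
[ 0.5146 -0.2095  0.2058]
s [252. 309.] [ 671.3 -183.3  139.9   63.1  -85.2]
s [192. 285.] [ 548.8 -211.3  137.8   48.9   -3.6]
s [234. 193.] [468.   -1.4 100.2  72.   11.3]
q [307. 322.] [ 547.2 -213.4  135.4   48.4   -3.6]
q [221. 256.] [480.    2.  100.3  70.5  10.7]
shift cm [46.02 15.83 -4.5 ] rot [ 0.004 -0.004 -0.02 ]
```

Request:
play_rows --steps '[[[3,1,-2,0,0,0,0],[6.5,2.2,-4.5,0,0,0,0],[10,3.4,-4.5,0,0,0,0],[13.5,4.6,-4.5,0,0,-0.02,0],[17,5.8,-4.5,0,0,-0.02,0],[20.5,7,-4.5,0,0,-0.02,0],[24,8.2,-4.5,0,0,-0.02,0],[27.5,9.4,-4.5,0,0,-0.02,0],[31,10.6,-4.5,0,0,-0.02,0],[34.5,11.8,-4.5,0,0,-0.02,0],[38,13,-4.5,0,0,-0.02,0],[41.5,14.3,-4.5,0,0,-0.02,0],[44.5,15.3,-4.5,0,0,-0.02,0],[46.3,15.9,-4.5,0,0,-0.02,0],[46.3,15.9,-1,0,0,-0.02,0],[46.3,15.9,3,0,0,-0.02,0],[46.3,15.9,7,0,0,-0.02,0],[46.3,15.9,11,0,0,-0.02,0],[46.3,15.9,11,0,0,-0.02,0],[46.3,15.9,11,0,0,-0.02,0]]]'

```text
time_s: 29.0
ee_pos: [0.7033, 0.242, 0.0922]
eef_rot: [-3.14, -0.002, 1.522]
force: [0.2, -0.0, 0.6]
grip_width: 0.0007
```

```bash
python3 - <<'E'
from m import *
o=ctrl.get_obs();print(np.round(o["ee_pos"],4),np.round(o["eef_rot"],3),np.round(o["force"],1))
c=cam("wrist");cv2.imwrite("pics/w14.png",c["frame"])
E
```

```text
[0.7033 0.242  0.0922] [-3.140e+00 -2.000e-03  1.522e+00] [ 0.2 -0.   0.6]
```

View pics/w14.png

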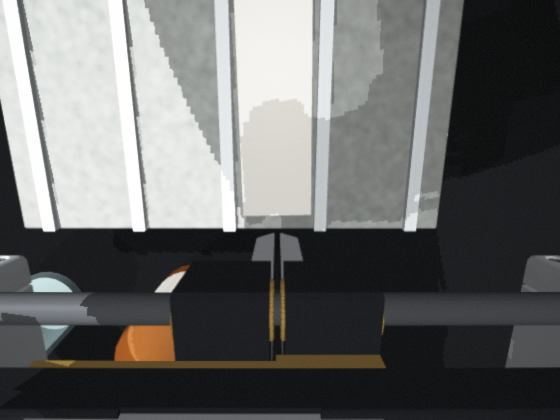

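Plate C is in place, with its far end at row 216 (columns 243-312) and the finger just behind it.

Request:
play_rows --steps '[[[0,0,0.8,0,0,0,0],[0,0,1.6,0,0,0,0],[0,0,2.1,0,0,0,0],[0,0,2.1,0,0,0,0],[0,0,2.1,0,0,0,0],[0,0,2.1,0,0,0,0]]]'

```text
time_s: 29.55
ee_pos: [0.705, 0.2425, 0.0753]
eef_rot: [3.138, -0.004, 1.522]
force: [-0.1, 0.8, -0.2]
grip_width: 0.0005
```

Request:
play_rows --steps '[[[0,-0.3,0,0,0,0,0],[0,-0.7,0,0,0,0,0],[0,-1.2,0,0,0,0,0],[0,-1.8,0,0,0,0,0],[0,-2.4,0,0,0,0,0],[0,-3.1,0,0,0,0,0],[0,-3.8,0,0,0,0,0],[0,-4.6,0,0,0,0,0],[0,-5.4,0,0,0,0,0],[0,-6.2,0,0,0,0,0],[0,-7,0,0,0,0,0],[0,-7.8,0,0,0,0,0],[0,-8.6,0,0,0,0,0],[0,-9.3,0,0,0,0,0],[0,-10,0,0,0,0,0],[0,-10.5,0,0,0,0,0],[0,-10.9,0,0,0,0,0],[0,-11.2,0,0,0,0,0],[0,-11.2,0,0,0,0,0],[0,-11.2,0,0,0,0,0]]]'

```text
time_s: 31.22
ee_pos: [0.5932, 0.248, 0.0749]
eef_rot: [3.138, -0.004, 1.522]
force: [1.0, 0.1, 1.2]
grip_width: 0.0006
```

Request:
play_rows --steps '[[[0,0.2,-2,0,0,0,0],[0,0.2,-6,0,0,0,1],[0,-3.5,-6,0,0,0,1],[0,-7,-6,0,0,0,1],[0,-10,-6,0,0,0,1],[0,-11.2,-6,0,0,0,1],[0,-11.2,-6,0,0,0,1],[0,-11.2,-6,0,0,0,1],[0,-11.2,-6,0,0,0,1],[0,-11.2,-6,0,0,0,1],[0,-11.2,-6,0,0,0,1],[0,-11.2,-6,0,0,0,1],[0,-11.2,-6,0,0,0,1]]]'

```text
time_s: 32.3
ee_pos: [0.4813, 0.2531, 0.1342]
eef_rot: [3.138, -0.004, 1.521]
force: [-0.2, 0.3, 0.3]
grip_width: 0.0769
```

```bash
python3 - <<'E'
from m import *
o=ctrl.get_obs();print(np.round(o["ee_pos"],4),np.round(o["eef_rot"],3),o["grip_width"])
c=cam("wrist");cv2.imwrite("pics/w15.png",c["frame"])
g=c["frame"].mean(2)
print("rows col 277",[(i,int(g[i,277])) for i in range(150,260,6)])
for r in(195,215): print("cols",r,[(i,int(g[r,i])) for i in range(225,335,4)])
E
```

```text
[0.4813 0.2531 0.1342] [ 3.138 -0.004  1.521] 0.07687690339936022
rows col 277 [(150, 39), (156, 36), (162, 38), (168, 39), (174, 37), (180, 37), (186, 27), (192, 26), (198, 21), (204, 20), (210, 22), (216, 21), (222, 21), (228, 22), (234, 21), (240, 147), (246, 183), (252, 180), (258, 187)]
cols 195 [(225, 34), (229, 37), (233, 36), (237, 40), (241, 37), (245, 35), (249, 39), (253, 38), (257, 33), (261, 25), (265, 25), (269, 24), (273, 24), (277, 20), (281, 22), (285, 22), (289, 25), (293, 25), (297, 26), (301, 25), (305, 24), (309, 26), (313, 27), (317, 27), (321, 24), (325, 24), (329, 26), (333, 20)]
cols 215 [(225, 35), (229, 22), (233, 20), (237, 23), (241, 22), (245, 18), (249, 21), (253, 21), (257, 22), (261, 21), (265, 22), (269, 21), (273, 22), (277, 22), (281, 23), (285, 22), (289, 20), (293, 22), (297, 23), (301, 20), (305, 23), (309, 21), (313, 22), (317, 20), (321, 21), (325, 20), (329, 20), (333, 20)]
```

The finger stopped 4 mm too high (z 0.075) and passed over plate C without moving it. I go back behind it and lower it properly.

Request:
play_rows --steps '[[[0,0,0,0,0,0,0],[0,3.5,0,0,0,0,0],[0,7.5,0,0,0,0,0],[0,11.5,0,0,0,0,0],[0,15.5,0,0,0,0,0],[0,19.5,0,0,0,0,0],[0,22.4,0,0,0,0,0],[0,22.4,0,0,0,0,0],[0,22.4,2,0,0,0,0],[0,22.4,4.5,0,0,0,0],[0,22.4,4.5,0,0,0,0],[0,22.4,4.5,0,0,0,0],[0,22.4,4.5,0,0,0,0],[0,22.4,4.5,0,0,0,0]]]'

```text
time_s: 33.52
ee_pos: [0.7057, 0.2426, 0.0924]
eef_rot: [3.135, -0.005, 1.522]
force: [-0.2, 0.7, -0.2]
grip_width: 0.0004
```

```bash
python3 - <<'E'
from m import *
o=ctrl.get_obs();print(np.round(o["ee_pos"],4),np.round(o["eef_rot"],4))
c=cam("wrist");cv2.imwrite("pics/w16.png",c["frame"]);g=c["frame"].mean(2)
print("rows col 265",[(i,int(g[i,265])) for i in range(190,250,3)])
print("cols 190",[(i,int(g[190,i])) for i in range(210,350,4)])
go([.7035,.2423,.0711],Rt=down(1.522))
E
```

```text
[0.7057 0.2426 0.0924] [ 3.1353 -0.0047  1.5217]
rows col 265 [(190, 208), (193, 207), (196, 208), (199, 208), (202, 207), (205, 207), (208, 207), (211, 184), (214, 129), (217, 158), (220, 152), (223, 140), (226, 21), (229, 17), (232, 18), (235, 81), (238, 108), (241, 109), (244, 108), (247, 110)]
cols 190 [(210, 234), (214, 231), (218, 231), (222, 255), (226, 255), (230, 255), (234, 122), (238, 159), (242, 237), (246, 209), (250, 208), (254, 209), (258, 209), (262, 209), (266, 208), (270, 207), (274, 209), (278, 209), (282, 209), (286, 208), (290, 209), (294, 208), (298, 209), (302, 209), (306, 209), (310, 148), (314, 177), (318, 194), (322, 194), (326, 149), (330, 126), (334, 123), (338, 122), (342, 120), (346, 117)]
shift cm [-0.04 -0.23  2.11] rot [ 0.006 -0.005 -0.   ]
```

Request:
play_rows --steps '[[[0,0,0.7,0.006,-0.005,0,0],[0,0,1.4,0.006,-0.005,0,0],[0,0,2.1,0.006,-0.005,0,0],[0,0,2.1,0.006,-0.005,0,0],[0,0,2.1,0.006,-0.005,0,0],[0,0,2.1,0.006,-0.005,0,0],[0,0,2.1,0.006,-0.005,0,0],[0,0,2.1,0.006,-0.005,0,0]]]'

```text
time_s: 34.23
ee_pos: [0.7057, 0.2426, 0.0711]
eef_rot: [-3.142, 0.0, 1.522]
force: [-0.7, -0.2, -0.3]
grip_width: 0.0003
```

Height is now 0.0711. I push -11.5 cm, to x ≈ 0.591.

Request:
play_rows --steps '[[[0,-0.3,0,0,0,0,0],[0,-0.7,0,0,0,0,0],[0,-1.2,0,0,0,0,0],[0,-1.8,0,0,0,0,0],[0,-2.4,0,0,0,0,0],[0,-3.1,0,0,0,0,0],[0,-3.8,0,0,0,0,0],[0,-4.6,0,0,0,0,0],[0,-5.4,0,0,0,0,0],[0,-6.2,0,0,0,0,0],[0,-7,0,0,0,0,0],[0,-7.8,0,0,0,0,0],[0,-8.6,0,0,0,0,0],[0,-9.4,0,0,0,0,0],[0,-10.2,0,0,0,0,0],[0,-10.8,0,0,0,0,0],[0,-11.2,0,0,0,0,0],[0,-11.5,0,0,0,0,0],[0,-11.5,0,0,0,0,0],[0,-11.5,0,0,0,0,0]]]'

```text
time_s: 35.9
ee_pos: [0.591, 0.2482, 0.0713]
eef_rot: [3.141, 0.0, 1.522]
force: [0.1, -0.2, -0.6]
grip_width: 0.0006
```

Request:
play_rows --steps '[[[0,0.2,-2,0,0,0,0],[0,0.2,-6,0,0,0,1],[0,-3.5,-6,0,0,0,1],[0,-7,-6,0,0,0,1],[0,-10,-6,0,0,0,1],[0,-11.2,-6,0,0,0,1],[0,-11.2,-6,0,0,0,1],[0,-11.2,-6,0,0,0,1],[0,-11.2,-6,0,0,0,1],[0,-11.2,-6,0,0,0,1],[0,-11.2,-6,0,0,0,1],[0,-11.2,-6,0,0,0,1],[0,-11.2,-6,0,0,0,1]]]'

```text
time_s: 36.98
ee_pos: [0.4794, 0.2537, 0.131]
eef_rot: [-3.141, 0.0, 1.521]
force: [0.6, 0.4, -0.1]
grip_width: 0.0768
```

```bash
python3 - <<'E'
from m import *
o=ctrl.get_obs();print(np.round(o["ee_pos"],4),np.round(o["eef_rot"],3),o["grip_width"])
c=cam("wrist");cv2.imwrite("pics/w17.png",c["frame"])
g=c["frame"].mean(2)
print("rows col 277",[(i,int(g[i,277])) for i in range(150,260,6)])
for r in(195,215): print("cols",r,[(i,int(g[r,i])) for i in range(225,335,4)])
E
```

```text
[0.4794 0.2537 0.131 ] [-3.141  0.     1.521] 0.07679255203436425
rows col 277 [(150, 34), (156, 36), (162, 37), (168, 37), (174, 48), (180, 227), (186, 227), (192, 226), (198, 227), (204, 247), (210, 248), (216, 247), (222, 247), (228, 247), (234, 247), (240, 247), (246, 247), (252, 247), (258, 247)]
cols 195 [(225, 35), (229, 39), (233, 37), (237, 35), (241, 37), (245, 36), (249, 247), (253, 248), (257, 226), (261, 227), (265, 227), (269, 226), (273, 228), (277, 227), (281, 228), (285, 244), (289, 247), (293, 247), (297, 247), (301, 243), (305, 116), (309, 22), (313, 18), (317, 20), (321, 20), (325, 20), (329, 14), (333, 25)]
cols 215 [(225, 28), (229, 19), (233, 17), (237, 20), (241, 19), (245, 21), (249, 247), (253, 248), (257, 248), (261, 247), (265, 247), (269, 247), (273, 247), (277, 247), (281, 247), (285, 247), (289, 247), (293, 247), (297, 247), (301, 247), (305, 63), (309, 22), (313, 17), (317, 21), (321, 19), (325, 19), (329, 22), (333, 21)]
```

Plate C overhangs as wanted (near end at row 176, centre column 276). I grip it, 6.9 cm down.

Request:
play_rows --steps '[[[0,0,0,0,0,0,1],[0,0,0,0,0,0,1],[0,0,3,0,0,0,1],[0,0,6,0,0,0,1],[0,0,6.9,0,0,0,1],[0,0,6.9,0,0,0,1],[0,0,6.9,0,0,0,0],[0,0,6.9,0,0,0,0],[0,0,6.9,0,0,0,0],[0,0,6.9,0,0,0,0],[0,0,6.9,0,0,0,0],[0,0,6.9,0,0,0,0],[0,0,6.9,0,0,0,0],[0,0,6.9,0,0,0,0],[0,0,6.9,0,0,0,0],[0,0,6.9,0,0,0,0]]]' --force 25

```text
time_s: 38.37
ee_pos: [0.4793, 0.2537, 0.0621]
eef_rot: [3.142, 0.0, 1.521]
force: [0.6, -0.6, 1.4]
grip_width: 0.0455
```

Request:
play_rows --steps '[[[0,0,-0.5,0,0,0,0],[0,0,-1.5,0,0,0,0],[0,-0.5,-3,0,0,0,0],[0,-1,-5,0,0,0,0],[0,-1,-8,0,0,0,0],[0,-1,-11,0,0,0,0],[0,-1,-11,0,0,0,0],[0,-1,-11,0,0,0,0]]]'

```text
time_s: 39.03
ee_pos: [0.4699, 0.2545, 0.1743]
eef_rot: [3.138, -0.001, 1.521]
force: [0.4, 0.5, -1.6]
grip_width: 0.0452
```

```bash
python3 - <<'E'
from m import *
go([.514,-.209,.17],Rt=down(1.50))
E
```

```text
shift cm [-46.08   6.69   0.39] rot [ 0.003 -0.001  0.021]
```

Request:
play_rows --steps '[[[-3,0.5,0,0,0,0,0],[-6.5,1,0,0,0,0,0],[-10,1.5,0,0,0,0,0],[-13.5,2,0,0,0,0,0],[-17,2.5,0,0,0,0,0],[-20.5,3,0,0,0,0.01,0],[-24,3.5,0,0,0,0.02,0],[-27.5,4,0,0,0,0.02,0],[-31,4.5,0,0,0,0.02,0],[-34.5,5,0,0,0,0.02,0],[-38,5.5,0,0,0,0.02,0],[-41.5,6,0,0,0,0.02,0],[-44.5,6.5,0,0,0,0.02,0],[-46.1,6.7,0,0,0,0.02,0],[-46.1,6.7,3,0,0,0.02,0],[-46.1,6.7,6,0,0,0.02,0],[-46.1,6.7,6,0,0,0.02,0],[-46.1,6.7,6,0,0,0.02,0],[-46.1,6.7,6,0,0,0.02,0]]]'

```text
time_s: 40.62
ee_pos: [0.5147, -0.2092, 0.1151]
eef_rot: [3.138, -0.001, 1.502]
force: [-0.7, -0.2, 0.3]
grip_width: 0.0452
```

```bash
python3 - <<'E'
from m import *
c=cam("wrist");cv2.imwrite("pics/w18.png",c["frame"])
g=c["frame"].mean(2);print("row profile col 277",[(i,int(g[i,277])) for i in range(120,230,6)]);print("cols row 215",[(i,int(g[215,i])) for i in range(160,400,5)])
go([.514,-.209,.026],Rt=down(1.50))
E
```

```text
row profile col 277 [(120, 18), (126, 15), (132, 128), (138, 95), (144, 95), (150, 95), (156, 94), (162, 94), (168, 93), (174, 201), (180, 246), (186, 247), (192, 243), (198, 244), (204, 243), (210, 243), (216, 243), (222, 243), (228, 242)]
cols row 215 [(160, 21), (165, 247), (170, 247), (175, 247), (180, 152), (185, 37), (190, 35), (195, 33), (200, 35), (205, 37), (210, 71), (215, 74), (220, 74), (225, 71), (230, 75), (235, 128), (240, 243), (245, 243), (250, 242), (255, 243), (260, 243), (265, 243), (270, 243), (275, 243), (280, 243), (285, 243), (290, 243), (295, 243), (300, 243), (305, 243), (310, 243), (315, 242), (320, 126), (325, 128), (330, 127), (335, 124), (340, 126), (345, 126), (350, 127), (355, 57), (360, 59), (365, 59), (370, 59), (375, 145), (380, 130), (385, 235), (390, 18), (395, 19)]
shift cm [ 0.02 -0.14  8.96] rot [ 0.005 -0.001  0.002]
```

Request:
play_rows --steps '[[[0,0,3,0,0,0,0],[0,0,6,0,0,0,0],[0,0,8,0,0,0,0],[0,0,8.6,0,0,0,0],[0,0,8.9,0,0,0,0],[0,0,8.9,0,0,0,0],[0,0,8.9,0,0,0,0],[0,0,8.9,0,0,0,0.65],[0,0,8.9,0,0,0,0.65],[0,0,8.9,0,0,0,0.65],[0,0,8.9,0,0,0,0.65],[0,0,8.9,0,0,0,0.65],[0,0,7,0,0,0,0.65],[0,0,3,0,0,0,0.65],[0,0,-1,0,0,0,0.65],[0,0,-5,0,0,0,0.65],[0,0,-9,0,0,0,0],[0,0,-9,0,0,0,0],[0,0,-9,0,0,0,0]]]'

```text
time_s: 42.25
ee_pos: [0.5151, -0.2096, 0.2076]
eef_rot: [3.133, 0.001, 1.502]
force: [-0.8, -0.8, -1.3]
grip_width: 0.0446
```

```bash
python3 - <<'E'
from m import *
o=ctrl.get_obs();print(np.round(o["ee_pos"],4))
s=cam("scene");q=cam("side");w=cam("wrist")
for n,c,t in(("s",s,225),("q",q,200)):
  for k in blobs(c,t,300,3000):
    r=rect(c,k,.024)
    if 100<r[2]<160: print(n,k.mean(0).round(),r)
  v=cv2.cvtColor(c["frame"],cv2.COLOR_BGR2HSV)
  h=((v[...,2]<45)).astype(np.uint8)
  # plunger head: dark blob inside the timer
  g=((v[...,0]>50)&(v[...,0]<85)&(v[...,1]>100)).astype(np.uint8);m=cv2.moments(g[150:300,150:300]);print(n,"green",m["m10"]/m["m00"]+150,m["m01"]/m["m00"]+150)
cv2.imwrite("pics/f.png",np.hstack([cv2.resize(s["frame"][130:370,90:330],(400,400)),cv2.resize(q["frame"][190:430,180:410],(400,400))]))
E
```

```text
[ 0.5151 -0.2096  0.2076]
s [252. 309.] [ 671.3 -183.3  139.9   63.1  -85.2]
s [192. 284.] [ 548.1 -211.3  139.    48.8   -3.8]
s green 217.85658914728683 181.56201550387595
q [308. 322.] [ 548.  -212.8  137.5   48.6   -4.4]
q [220. 256.] [480.    2.  100.3  70.5  10.7]
q green 210.33962264150944 253.06603773584905
```

View pics/f.png

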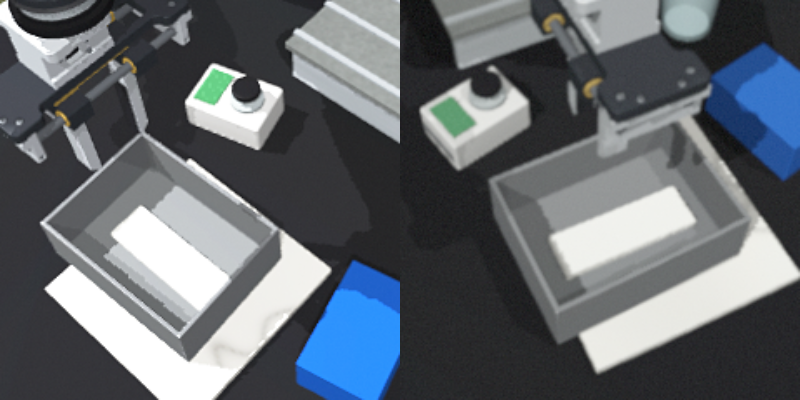

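Three plates lie stacked flat in the middle of the box, and the timer stands upright with its plunger at about (0.4955, -0.005). I move above it.

Request:
play_rows --steps '[[[3.5,-0.6,0,0,0,0,0],[7,-1.2,0,0,0,0,0],[10.5,-1.8,0,0,0,0,0],[14,-2.4,0,0,0,0,0],[17.5,-3,0,0,0,0,0],[20.3,-3.4,0,0,0,0,0],[20.3,-3.4,3,0,0,0,0],[20.3,-3.4,7,0,0,0,0],[20.3,-3.4,10.5,0,0,0,0],[20.3,-3.4,11,0,0,0,0],[20.3,-3.4,11,0,0,0,0],[20.3,-3.4,11,0,0,0,0],[20.3,-3.4,11,0,0,0,0]]]'

```text
time_s: 43.48
ee_pos: [0.4953, -0.0042, 0.096]
eef_rot: [3.136, -0.002, 1.502]
force: [0.2, -0.1, 0.2]
grip_width: 0.0002
```

```bash
python3 - <<'E'
from m import *
o=ctrl.get_obs();print(np.round(o["ee_pos"],4))
c=cam("wrist");cv2.imwrite("pics/w20.png",c["frame"])
print(proj(c,[[o["ee_pos"][0],o["ee_pos"][1],.071],[.4955,-.005,.071]]).round())
E
```

```text
[ 0.4953 -0.0042  0.096 ]
[[278. 235.]
 [277. 235.]]
```

View pics/w20.png

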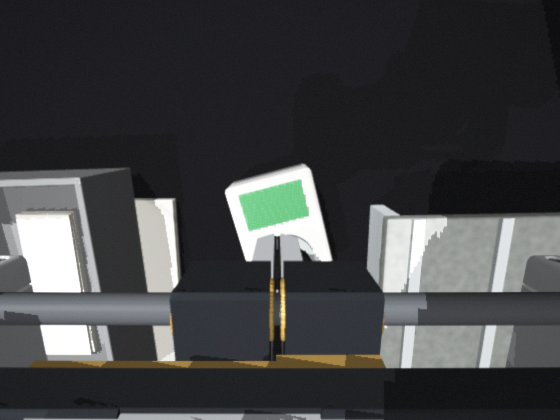

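The finger is over the plunger, with the collar edge visible at about (310,245). The offset is only a few mm, so I press.

Request:
play_rows --steps '[[[0.2,0,1,0,0,0,0],[0.2,0,1.8,0,0,0,0],[0.2,0,2.2,0,0,0,0],[0.2,0,2.5,0,0,0,0],[0.2,0,2.8,0,0,0,0],[0.2,0,3.1,0,0,0,0],[0.2,0,3.3,0,0,0,0],[0.2,0,3.5,0,0,0,0],[0.2,0,3.6,0,0,0,0],[0.2,0,3.6,0,0,0,0],[0.2,0,3.6,0,0,0,0],[0.2,0,3.6,0,0,0,0]]]'

```text
time_s: 44.53
ee_pos: [0.4957, -0.0022, 0.0602]
eef_rot: [3.136, -0.002, 1.502]
force: [-0.2, -0.2, 0.3]
grip_width: 0.0003
```

No reaction force, so the finger is not on the plunger. I check where the timer is.

```bash
python3 - <<'E'
from m import *
o=ctrl.get_obs();print(np.round(o["ee_pos"],4),np.round(o["force"],1))
def green(c):
    v=cv2.cvtColor(c["frame"],cv2.COLOR_BGR2HSV);g=((v[...,0]>50)&(v[...,0]<85)&(v[...,1]>90)).astype(np.uint8)
    cs,_=cv2.findContours(g,cv2.RETR_EXTERNAL,cv2.CHAIN_APPROX_NONE);k=max(cs,key=cv2.contourArea).reshape(-1,2);return k
for n in("scene","side","wrist"):
    c=cam(n);k=green(c);print(n,k.mean(0).round(),rect(c,k,.045));cv2.imwrite(f"pics/t_{n}.png",c["frame"])
s=cam("scene");s["frame"]=cv2.imread("pics/scene0.png");print("at start",rect(s,green(s),.045))
w=cam("wrist")
E
```

```text
[ 0.4957 -0.0022  0.0602] [-0.2 -0.2  0.3]
scene [230. 188.] [480.1  -9.4  36.9  27.7 -79.9]
side [222. 247.] [479.1  -4.7  43.7  23.3 -77.4]
wrist [270. 216.] [479.5  -6.1  48.8  29.1 -79. ]
at start [450.  -14.9  48.2  28.3 -78.9]
```

The timer was knocked: its display moved from (0.450, -0.015) to (0.480, -0.0065). The plunger is now at about (0.5255, 0.0025), so I raise and move there.

Request:
play_rows --steps '[[[0,0,-2,0,0,0,0],[0,0,-4.5,0,0,0,0],[0.3,1.5,-4.5,0,0,0,0],[0.7,3,-4.5,0,0,0,0],[0.7,3,-4.5,0,0,0,0],[0.7,3,-4.5,0,0,0,0],[0.7,3,-4.5,0,0,0,0]]]'

```text
time_s: 45.37
ee_pos: [0.5251, 0.0027, 0.1049]
eef_rot: [3.137, -0.002, 1.502]
force: [-0.1, 0.6, -0.5]
grip_width: 0.0004
```

```bash
python3 - <<'E'
from m import *
o=ctrl.get_obs();print(np.round(o["ee_pos"],4),np.round(o["force"],1))
for n in("scene","side","wrist"):
    c=cam(n);v=cv2.cvtColor(c["frame"],cv2.COLOR_BGR2HSV);g=((v[...,0]>50)&(v[...,0]<85)&(v[...,1]>90)).astype(np.uint8)
    cs,_=cv2.findContours(g,cv2.RETR_EXTERNAL,cv2.CHAIN_APPROX_NONE);k=max(cs,key=cv2.contourArea).reshape(-1,2);print(n,rect(c,k,.045))
E
```

```text
[0.5251 0.0027 0.1049] [-0.1  0.6 -0.5]
scene [479.1  -3.7  48.4  27.7 -79.9]
side [478.7  -4.9  43.6  24.4 -78.7]
wrist [479.2  -6.3  49.1  28.9 -79.2]
```

The timer is stable there. I press down 4.5 cm, to z = 0.060.

Request:
play_rows --steps '[[[0,0,1.5,0,0,0,0],[0,0,2.7,0,0,0,0],[0,0,3.1,0,0,0,0],[0,0,3.4,0,0,0,0],[0,0,3.7,0,0,0,0],[0,0,4,0,0,0,0],[0,0,4.2,0,0,0,0],[0,0,4.4,0,0,0,0],[0,0,4.5,0,0,0,0],[0,0,4.5,0,0,0,0],[0,0,4.5,0,0,0,0],[0,0,4.5,0,0,0,0]]]'

```text
time_s: 46.52
ee_pos: [0.5257, 0.0026, 0.0612]
eef_rot: [3.136, -0.001, 1.502]
force: [-7.0, -0.7, 13.1]
grip_width: 0.0005
```

13 N at z = 0.061, against 7 N of spring force: it is at the stop. I hold briefly, then lift clear.

Request:
play_rows --steps '[[[0,0,0.1,0,0,0,0],[0,0,0.1,0,0,0,0],[0,0,0.1,0,0,0,0],[0,0,-1,0,0,0,0],[0,0,-3,0,0,0,0],[0,0,-7,0,0,0,0],[0,0,-11,0,0,0,0],[0,-4,-15,0,0,0,0],[0,-8,-17,0,0,0,0],[0,-12,-17,0,0,0,0],[0,-12,-17,0,0,0,0],[0,-12,-17,0,0,0,0],[0,-12,-17,0,0,0,0],[0,-12,-17,0,0,0,0]]]'

```text
time_s: 47.68
ee_pos: [0.4057, 0.0107, 0.2306]
eef_rot: [3.135, -0.001, 1.501]
force: [0.4, -0.3, 0.4]
grip_width: 0.0003
```

```bash
python3 - <<'E'
from m import *
o=ctrl.get_obs();print(np.round(o["ee_pos"],4),np.round(o["force"],1))
s=cam("scene");q=cam("side")
for n,c,t in(("s",s,225),("q",q,200)):
  for k in blobs(c,t,300,3000):
    r=rect(c,k,.024)
    if 100<r[2]<160: print(n,k.mean(0).round(),r)
cv2.imwrite("pics/f2.png",np.hstack([s["frame"][60:,90:450],q["frame"][60:,150:450]]))
E
```

```text
[0.4057 0.0107 0.2306] [ 0.4 -0.3  0.4]
s [252. 309.] [ 672.1 -183.2  139.9   64.7  -85.2]
s [192. 284.] [ 548.1 -211.3  139.    48.8   -3.8]
s [248. 196.] [497.4   9.8 100.9  72.1  11.2]
q [307. 322.] [ 548.  -212.9  137.4   48.5   -4.2]
q [232. 246.] [509.9  13.4 100.4  70.5  10.5]
```

```bash
python3 -c "
from station import ctrl
print(ctrl.hand_in())"
```

```text
the job is handed in; nothing more can be done
None
```

I tipped the box onto its back on the slab and stacked all three plates (the fourth groove was empty) flat in its middle. I then pressed the timer's plunger to its stop and handed the job in at about 48 s. The hand-in returned no verdict.

**Last checks:**
- **Plates:** the top plate measured (0.548, -0.212) in both fixed cameras after the press. That is about 2 mm from where I measured the box's middle. The three looked flatly stacked in the last picture I viewed, taken before the press.
- **Plunger:** I read 13 N at z = 0.061 m, against about 7 N of spring force, so it was at its stop.
- **Timer:** its outline in both cameras after the press is what an upright timer would give.
- **Arm:** it ended clear of everything, with no force on the tool.

**What went wrong on the way:**
- **Third plate:** the first push passed over it about 4 mm too high. I lowered the finger and pushed again.
- **Timer:** it was knocked about 30 mm aside, so my first press missed the plunger and met no force. I found the timer again from its green display and pressed a second time.

**Not checked:**
- I had used up the 16 pictures, so I could not see that the plunger came back up; I relied on its spring.
- I did not measure the bottle, the beaker or the tip box at the end. The arm was never meant to come near them.

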